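# Unload the roller die and roll the castings down to the stop

### The arm

A 7-joint arm with a two-finger parallel gripper is mounted at the origin on the work surface. World frame = base frame: x ahead of the robot, y to its left, z up, the work surface at z = 0. Lengths are in m, angles in rad, forces in N, time in s.
With the tool pointing down it reaches from about 0.35 to 0.9 m from the base axis. Payload 7.2 kg.
Tool frame: the origin (TCP) lies between the finger pads; the fingertips stand 25 mm ahead of it and the grasp point (between the pads) lies 6 mm ahead of it (tcp_to_tips is the distance from the TCP to the fingertips, in m); x points along the fingers, z is the direction in which the jaws open and shut, and the axes are right-handed (so a half turn about x gives the same grasp; the last joint's range is limited). The gripper opens to 88 mm and grips with 3 to 60 N. Pads are 20 mm wide; open, the fingers measure 115 mm over their backs; the gripper's body (75 mm by 178 mm) begins 61 mm behind the grasp point.
Start: joints at [-1.208, 0.411, -0.013, 1.596, 0.006, 1.134, -0.082], TCP at [0.261, 0.568, 0.248] pointing down, gripper open.
Joint ranges: [-2.95, 2.95], [-0.29, 1.99], [-1.47, 1.44], [0.14, 2.54], [-1.03, 4.17], [0.13, 1.85], [-2.86, 2.86]. Speed limits (rad/s): [2.39, 2.39, 3.01, 3.01, 3.14, 3.14, 3.14].

### API

Orientations are given as [roll, pitch, yaw] about the fixed x, y, z axes, in that order (R = Rz(yaw) Ry(pitch) Rx(roll)).
In Python, from rig import * gives the robot as it stands.
- The arm moves only by the shell command python3 -m jog 'ROWS' [OPENING]. ROWS is JSON, a list of rows, each a list of 6 numbers: the shift along the world's x, y, z in mm, then the turn, a rotation vector about the world's x, y, z in rad. In form: [[tx, ty, tz, wx, wy, wz], ...]. A call has 1 to 20 rows; each row shifts and turns the commanded pose from where the row before left it; what a row does not reach is not made up. A row lasts 1/12 s, in which the tool goes at most 41.7 mm and 7.16 degrees, less where a joint would pass 70% of its speed; a pose out of reach is approached as far as the arm can. A call is refused whole if a number of a shift passes 41.7 or a number of a turn 0.125, either way. A call with a gripper value outside its range is refused whole. OPENING is the finger opening in mm, from 0 to 87.8, set as the call begins (- or left out, the last holds). The fingers move at their own pace and stop on an object; the grip force is fixed at half the most. Time passes only in rows, so rows that do not move let the fingers close. It gives the time, the measured TCP pose, the force and the opening at its end, in the units of the state.
- get_obs(): the state, without advancing time (a new reading comes with each control period).
- grab_frame(name): name is "scene" or "top"; returns (picture, depth): 384x512x3 uint8, blue, green, red; 384x512 float32, m along the optical axis (not along the pixel's ray), 0 where there is no reading.
- camera_params(name): a dict with "fx", "fy", "cx", "cy" (pixels), "extrinsics" (4x4, takes a point from camera to world coordinates). Camera axes: x right, y down, z forward; pixel columns grow to the right and rows downward; lengths in m; the calibration is good to about 2 mm. A picture is of the moment at which its call begins. camera_params takes no time and is no camera call.
- close_job(): hands the job in, once; it reports no verdict.
Trained networks look in the newest picture that a camera, given by its name, has taken for a name from the list of things; names that differ only in an ending like _2 or _b are one class to them, and where a whole thing is asked for, a point or a joint stands for the part that bears it (a point fixed in the world has none). Each returns a list of dicts, best first, with "conf" (0 to 1); they miss things now and then, are a little off and sometimes report something else, mostly with a low value. They report only what shows in the picture. A call takes as long as a camera call. They do not tell look-alikes from the thing itself.
- search_frame(camera, query): "centre" ([x, y, z] in m, in world coordinates, good to about 4 mm: the middle of the surface that is visible of it).
- landmark_of(camera, query): "centre" ([x, y, z] in m, in world coordinates, good to about 4 mm: a listed point, or the origin of a listed thing).
The state is a dict: "time": time; "joints": joint angles; "joint_vel": joint speeds; "tau": joint torques, N m; "tcp_pos": TCP position; "tcp_rot": TCP orientation; "contact_force": force on the tool from outside, world axes, zero at the start; "ft_torque": the same for the moment, N m; "gripper_width": finger opening in m.
Only numpy, scipy, OpenCV 4.12 (cv2) and the standard library are available. Lean on these libraries where they do the work, as an engineer would, in place of code of your own. Each camera call takes 0.05 s, during which the arm holds its last target.

### The job

Unload the die: pull up the sprung index plunger and twist it so that it latches open, slide the freed keeper plate out of the plunger bracket and lay it flat on the rubber mat. Then, beginning with the roller nearest the steel rolling plate and working outwards, lift each roller out of its cavity, set it down crosswise at the near end of the plate (the end towards the die, behind the scribed line) and roll it along the plate to the stop, never lifting it over the plate beyond the line, so that they end up lying side by side, the first against the stop and each next one against the one before. Leave the plunger latched open and the other things on the bench where they are.

Things in the scene. Friction and masses are not known exactly. Their poses are not given: they have to be found in the camera images.
- mould: Open steel die, fixed, base 230 x 228 mm. Origin: bench level below the middle cavity. Three troughs 48 mm wide along its x axis at y = -76, 0, 76 mm: floor at height 14 mm, side walls to 58 mm. Walls stand only at x = -60..-30 and 30..60 mm; an open slot between (60 mm wide in x, floor at 6 mm) lets fingers down beside each roller's middle.
- bracket (a point): Centre of the top of the plunger bracket on the die's -x side (towards the robot), 78 mm above the bench. It is 64 mm (x) by 65 mm (y) and spans x = -142..-78 mm of the die; its pocket, open to the die's +x, holds the keeper's tongue with 1.5 mm play at each side and 2 mm above. Axes as the die's.
- plunger (a joint): Lift of the index plunger in m: 0 down (pin in the keeper's tongue), 0.018 at most. A spring pushes it down, 5 N at 0, 9.5 N at the top. Up to 0.012 a cross bar sits in a slot and it cannot twist. Pulled above 0.012 and twisted, then let go, it rests on the slot's shoulders at about 0.012: latched open, the pin clear of the keeper.
- plunger_twist (a joint): Twist of the plunger's grip in rad: 0 with the cross bar in line with the slot, growing clockwise seen from above, 1.45 at most. Latched securely from 0.6 on; 1.2 is a good aim. It stays where it is left.
- knob (a point): Centre of the plunger's black bar grip, 16 mm thick (its x), 48 mm long (its y), 28 mm high, z up. Its upright axis is at x = -105 mm, y = 0 of the die. It turns and rises with the plunger; 122 mm above the bench when down.
- keeper_grip (a point): Centre of the rib on the keeper plate (loose aluminium, 0.4 to 0.65 kg), 26 mm above the plate's underside; rib 18 mm thick (y), 86 mm long (x), 36 mm high, top 44 mm above the underside. At the start its axes are the die's, the underside at 58 mm. The bracket and pin hold it; with the plunger up it slides to the die's +x and can be lifted after 50 mm.
- keeper: The keeper plate; origin at the centre of its underside. Flat, 90 mm (x) by 190 mm (y), 8 mm thick, over the rollers; a tongue 38 mm wide reaches to x = -125 mm, into the bracket's pocket.
- mat_top (a point): Rubber mat fixed on the bench, 200 x 200 x 4 mm; the point is the centre of its top.
- stop (a point): Stop bar, 34 mm high, across the end of a fixed steel rolling plate 260 mm wide (x), 6 mm thick. The point: middle of the stop's face, on the plate's top (6 mm above the bench). x runs along the stop, y away from it along the plate, towards the die; scribed line at y = 220 mm, plate's end at y = 310 mm. Set rollers down behind the line, axis along x, e.g. at y = 260 mm.
- roller_a_c (a point): Cast roller in the die cavity at y = -76 mm of the die (nearest the rolling plate); may be absent. Loose, 0.3 to 0.6 kg: barrel 42 mm in diameter, 110 mm long, a 24 mm journal 12 mm long at each end. The point is its centre, x the roller's axis; 35 mm above the bench in the cavity, 27 mm on the rolling plate. Rolls easily, comes to rest within some centimetres.
- roller_a: The same roller; origin at its centre.
- roller_b_c (a point): Cast roller in the die cavity at y = +0 mm of the die (the middle one); may be absent. Loose, 0.3 to 0.6 kg: barrel 42 mm in diameter, 110 mm long, a 24 mm journal 12 mm long at each end. The point is its centre, x the roller's axis; 35 mm above the bench in the cavity, 27 mm on the rolling plate. Rolls easily, comes to rest within some centimetres.
- roller_b: The same roller; origin at its centre.
- roller_c_c (a point): Cast roller in the die cavity at y = +76 mm of the die (farthest from the rolling plate); may be absent. Loose, 0.3 to 0.6 kg: barrel 42 mm in diameter, 110 mm long, a 24 mm journal 12 mm long at each end. The point is its centre, x the roller's axis; 35 mm above the bench in the cavity, 27 mm on the rolling plate. Rolls easily, comes to rest within some centimetres.
- roller_c: The same roller; origin at its centre.
- hammer: Bystander: hammer, lies or stands on the bench; leave alone.
- spanner: Bystander: spanner, lies or stands on the bench; leave alone.
- oil_can: Bystander: oil can, lies or stands on the bench; leave alone.
- paste_jar: Bystander: paste jar, lies or stands on the bench; leave alone.
- vee_block: Bystander: steel block, lies or stands on the bench; leave alone.
- file_brush: Bystander: brush, lies or stands on the bench; leave alone.
Not all that is in view belongs to the job. What is shaped like the roller_a but green or orange is not meant.

How it is judged:
By the outcome, as a careful person would: the job done as asked, in the order asked, and still so for the second after the job is handed in, with the robot touching nothing.
Of roller_a, roller_b, roller_c only 2 to 3 are there at a start; the rules pass over those that are not, and their reading is None.
At some moment in a run one of roller_a, roller_b, roller_c may be knocked a few centimetres aside while the robot is not near it.
Once in a run the grip may slacken for a moment while it holds something.
It also fails if it takes over 210 s, if anything falls off the work surface, if the arm or the gripper's body presses on something with over 40 N, if the wrist force passes 120 N, or if a joint passes its speed limit or range.

## Working session

There is one attempt and no reset: what is moved stays moved. The work goes in short steps, Python scripts to look and compute and a shell command to move; the robot and the scene stay as the last step left them, time stands still between calls to the robot, and variables do not carry over. Pictures are saved under pics/ and viewed, and the job is handed in when it is done.

```bash
ls; mkdir -p pics; cat > h.py <<'E'
from rig import *
import numpy as np, cv2
def px2w(cam,u,v,d):
    p=camera_params(cam);c=np.array([(u-p['cx'])/p['fx']*d,(v-p['cy'])/p['fy']*d,d,1]);return (np.array(p['extrinsics'])@c)[:3]
def w2px(cam,w):
    p=camera_params(cam);c=np.linalg.inv(np.array(p['extrinsics']))@np.append(w,1);return p['cx']+p['fx']*c[0]/c[2],p['cy']+p['fy']*c[1]/c[2]
def cloud(cam,d):
    p=camera_params(cam);v,u=np.mgrid[0:d.shape[0],0:d.shape[1]]
    c=np.stack([(u-p['cx'])/p['fx']*d,(v-p['cy'])/p['fy']*d,d],-1);E=np.array(p['extrinsics'])
    return c@E[:3,:3].T+E[:3,3]
def st():
    o=get_obs();print('t',o['time'],'tcp',np.round(o['tcp_pos'],4),np.round(o['tcp_rot'],3),'F',np.round(o['contact_force'],1),'w',round(o['gripper_width'],4),'j',np.round(o['joints'],2))
E
python3 - <<'E'
from h import *
st()
for c in ('top','scene'):
    im,d=grab_frame(c); cv2.imwrite(f'pics/{c}0.png',cv2.resize(im,(800,600)));np.save(f'{c}0.npy',d)
    for q in ['mould','bracket','knob','keeper_grip','keeper','mat_top','stop','roller_a_c']:
        print(c,q,[(np.round(r['centre'],3),round(r['conf'],2)) for r in landmark_of(c,q)[:4]])
st()
E
```

```text
pics
t 0.0 tcp [0.2608 0.5675 0.2468] [-3.075  1.569 -1.934] F [ 0.3 -0.6 -1. ] w 0.0878 j [-1.21  0.41 -0.01  1.6   0.01  1.13 -0.08]
top mould [(array([ 0.505,  0.099, -0.001]), 0.92), (array([0.399, 0.108, 0.127]), 0.74), (array([ 0.587, -0.514,  0.003]), 0.6)]
top bracket [(array([0.397, 0.114, 0.074]), 0.95)]
top knob [(array([0.4  , 0.108, 0.128]), 0.51)]
top keeper_grip [(array([0.501, 0.099, 0.081]), 0.88)]
top keeper [(array([0.508, 0.1  , 0.061]), 0.92)]
top mat_top [(array([0.525, 0.374, 0.002]), 0.61)]
top stop [(array([ 0.48 , -0.387,  0.003]), 0.71), (array([ 0.761, -0.189,  0.   ]), 0.35)]
top roller_a_c [(array([0.3  , 0.344, 0.022]), 0.86), (array([ 0.207, -0.318,  0.019]), 0.72), (array([0.494, 0.024, 0.033]), 0.59), (array([0.396, 0.105, 0.123]), 0.41)]
scene mould [(array([0.506, 0.098, 0.002]), 0.73)]
scene bracket [(array([0.505, 0.095, 0.089]), 0.74), (array([0.393, 0.111, 0.078]), 0.6)]
scene knob []
scene keeper_grip [(array([0.501, 0.097, 0.088]), 0.58)]
scene keeper [(array([0.505, 0.104, 0.056]), 0.94), (array([0.726, 0.29 , 0.002]), 0.66)]
scene mat_top [(array([0.523, 0.376, 0.006]), 0.75), (array([0.509, 0.1  , 0.002]), 0.61)]
scene stop [(array([ 0.478, -0.385,  0.009]), 0.77)]
scene roller_a_c [(array([ 0.203, -0.316,  0.022]), 0.97), (array([0.298, 0.345, 0.018]), 0.61), (array([0.496, 0.021, 0.031]), 0.47)]
t 0.9 tcp [0.261  0.5679 0.2477] [-0.863  1.571  0.277] F [-0.5 -0.6 -0.7] w 0.0878 j [-1.21  0.41 -0.01  1.6   0.01  1.13 -0.08]
```

View pics/top0.png

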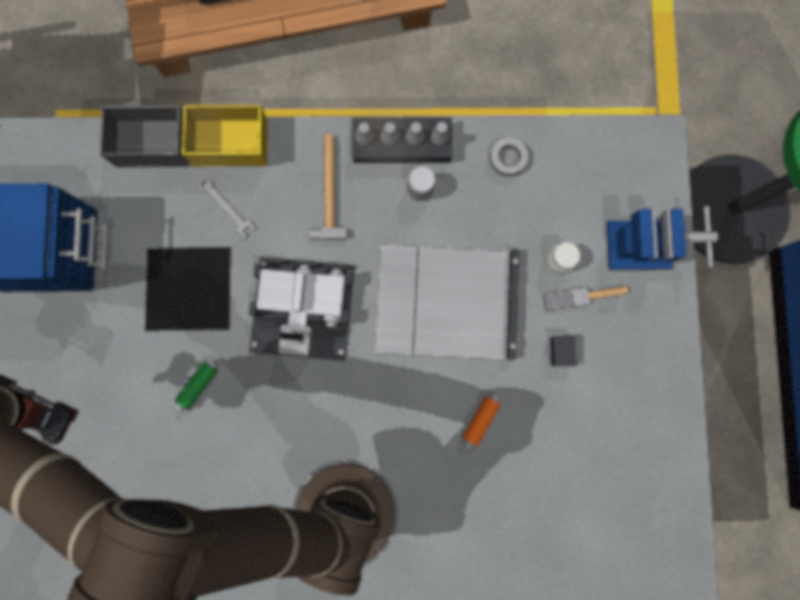

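View pics/scene0.png

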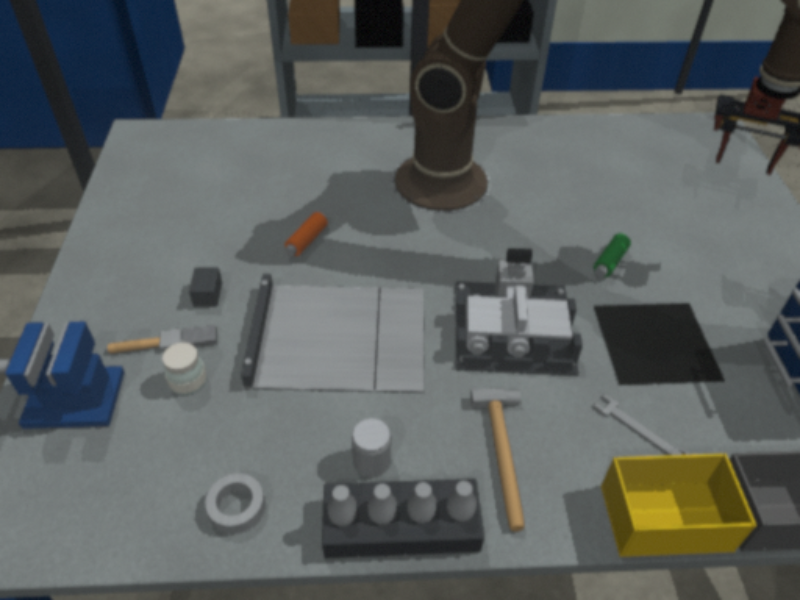

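The top view shows the die at (300,310), with the keeper on it. Its bracket and knob are at (294,340), the mat is at (188,288), and the plate is at (445,302) with its stop at (513,302). The green (197,385) and orange (482,420) rollers are decoys. The scene view shows two roller ends in the die, at (478,343) and (518,346), which are a and b. c seems to be absent. Next I'll refine the poses from depth.

```bash
python3 - <<'E'
from h import *
def rect(P,z0,z1,x0,x1,y0,y1):
    m=(P[...,2]>z0)&(P[...,2]<z1)&(P[...,0]>x0)&(P[...,0]<x1)&(P[...,1]>y0)&(P[...,1]<y1)
    q=P[m]; 
    if len(q)<10: return len(q)
    r=cv2.minAreaRect((q[:,:2]*1000).astype(np.float32)); return len(q),np.round(r[0],1),np.round(r[1],1),round(r[2],1),np.round(np.median(q[:,2]),4)
for c in ('top','scene'):
    d=np.load(c+'0.npy');P=cloud(c,d)
    print(c,'knob',rect(P,.129,.150,.3,.5,0,.2))
    print('rib',rect(P,.094,.108,.43,.7,0,.2))
    print('keeper',rect(P,.060,.074,.44,.7,-.05,.25))
    print('brk',rect(P,.074,.086,.3,.45,0.03,.2))
    print('plate',rect(P,.0035,.012,.3,.75,-.37,.0))
    print('stop',rect(P,.03,.045,.3,.75,-.5,-.3))
    im=cv2.imread(f'pics/{c}0.png')
    ctr=w2px(c,[.5,.1,.06]); u,v=[int(k*800/512) for k in ctr]
    cv2.imwrite(f'pics/{c}0z.png',cv2.resize(im[v-90:v+90,u-120:u+120],(800,600),interpolation=cv2.INTER_CUBIC))
    p=camera_params(c);print(p['fx'],np.round(np.array(p['extrinsics'])[:3,3],2))
# mat black
d=np.load('top0.npy');P=cloud('top',d);im=cv2.resize(cv2.imread('pics/top0.png'),(512,384))
m=(im.max(2)<55)&(P[...,0]>.4)&(P[...,0]<.65)&(P[...,1]>.25)&(P[...,1]<.5)
r=cv2.minAreaRect((P[m][:,:2]*1000).astype(np.float32));print('mat',r)
for c in('top',):
  for q in ['hammer','spanner','oil_can','paste_jar','vee_block','file_brush']: print(q,[(np.round(r['centre'],3),round(r['conf'],2)) for r in search_frame(c,q)[:2]])
E
```

```text
top knob (65, array([398.4, 108.1]), array([47.9, 13.9]), 89.5, np.float64(0.1352))
rib (123, array([500.3,  97.3]), array([18. , 82.5]), 83.8, np.float64(0.1015))
keeper (1235, array([500. ,  96.3]), array([226.6, 120.5]), 84.7, np.float64(0.0655))
brk (205, array([393.1, 107.9]), array([65.1, 63.8]), 84.6, np.float64(0.0776))
plate (4665, array([ 524.9, -186.1]), array([367.8, 449.5]), 90.0, np.float64(0.0063))
stop (420, array([ 471.3, -444.3]), array([118.6, 279.5]), 87.8, np.float64(0.0396))
420.3359626808909 [ 0.31 -0.1   1.56]
scene knob (78, array([402. , 109.1]), array([45.7, 23.3]), 88.5, np.float64(0.1341))
rib (149, array([504.9,  98.9]), array([18.3, 89.4]), 84.3, np.float64(0.1006))
keeper (1418, array([501.8, 103.9]), array([223.4, 128.3]), 80.2, np.float64(0.065))
brk (207, array([399.1, 109.3]), array([65.9, 68.1]), 83.3, np.float64(0.0772))
plate (4798, array([ 527. , -184.9]), array([444.7, 370. ]), 0.0, np.float64(0.0055))
stop (582, array([ 472.8, -439.4]), array([120.8, 288.9]), 89.9, np.float64(0.0387))
451.9636822665946 [ 1.38 -0.18  1.05]
mat ((523.4617309570312, 375.35308837890625), (196.9525146484375, 193.17410278320312), 89.50016784667969)
hammer [(array([0.725, 0.034, 0.022]), 0.63), (array([0.522, 0.373, 0.001]), 0.46)]
spanner [(array([0.718, 0.282, 0.008]), 0.81), (array([0.499, 0.096, 0.069]), 0.74)]
oil_can []
paste_jar []
vee_block [(array([ 0.368, -0.507,  0.046]), 0.88)]
file_brush [(array([ 0.495, -0.551,  0.015]), 0.73), (array([0.448, 0.019, 0.041]), 0.7)]
```

```bash
python3 - <<'E'
from h import *
# line fits for yaw: plate edges, die
for c in ('top','scene'):
    P=cloud(c,np.load(c+'0.npy'))
    for nm,(z0,z1,x0,x1,y0,y1) in dict(keeper=(.060,.074,.44,.7,-.05,.25),stop=(.03,.045,.3,.75,-.5,-.3),rib=(.094,.108,.43,.7,0,.2),knob=(.125,.15,.3,.5,0,.2)).items():
        m=(P[...,2]>z0)&(P[...,2]<z1)&(P[...,0]>x0)&(P[...,0]<x1)&(P[...,1]>y0)&(P[...,1]<y1)
        q=P[m][:,:2]; 
        if len(q)<20: print(c,nm,len(q));continue
        mu=q.mean(0);w,V=np.linalg.eigh(np.cov(q.T));a=np.degrees(np.arctan2(V[1,1],V[0,1]))
        print(c,nm,len(q),np.round(mu,4),round(a,2))
E
```

```text
top keeper 1235 [0.4998 0.0969] 85.41
top stop 420 [ 0.4693 -0.4139] -177.15
top rib 123 [0.4999 0.0971] 173.92
top knob 69 [0.3977 0.1071] 84.97
scene keeper 1418 [0.5085 0.098 ] 83.93
scene stop 582 [ 0.4791 -0.4173] -174.38
scene rib 149 [0.5083 0.0979] 174.4
scene knob 92 [0.4044 0.1086] 85.55
```

```bash
python3 - <<'E'
from h import *
for c in ('top','scene'):
    P=cloud(c,np.load(c+'0.npy'))
    m=(P[...,2]>.034)&(P[...,2]<.045)&(P[...,0]>.32)&(P[...,0]<.65)&(P[...,1]>-.44)&(P[...,1]<-.35)
    q=P[m][:,:2];mu=q.mean(0);w,V=np.linalg.eigh(np.cov(q.T));print(c,len(q),mu,np.degrees(np.arctan2(V[1,1],V[0,1])),cv2.minAreaRect((q*1000).astype(np.float32)))
    # plate by brightness
    im=cv2.resize(cv2.imread(f'pics/{c}0.png'),(512,384));g=im.mean(2)
    Q=P; m=(abs(P[...,2]-.006)<.012)&(P[...,0]>.3)&(P[...,0]<.66)&(P[...,1]>-.42)&(P[...,1]<-.02)
    print(np.percentile(g[m],[5,25,50,75,95]))
    m2=(m&(g>np.percentile(g[m],50)-8)).astype(np.uint8)
    n,l,s,_=cv2.connectedComponentsWithStats(m2);k=1+np.argmax(s[1:,4]);q=P[l==k][:,:2]
    print(s[k],cv2.minAreaRect((q*1000).astype(np.float32)))
    u,v=[int(t) for t in w2px(c,[.5,-.18,.006])]
    cv2.imwrite(f'pics/{c}p.png',cv2.resize(im[max(0,v-75):v+75,max(0,u-100):u+100],(800,600)))
E
```

```text
top 321 [ 0.47663978 -0.39679317] 176.51040735788777 ((477.396484375, -397.7115478515625), (19.207019805908203, 258.77532958984375), 86.40901947021484)
[102.         142.         160.         166.         169.66666667]
[ 266  157   58   73 3767] ((486.28558349609375, -276.12054443359375), (207.71165466308594, 262.98345947265625), 86.4026107788086)
scene 418 [ 0.48941676 -0.3957692 ] 176.36632950886607 ((479.0040588378906, -395.5790100097656), (19.790075302124023, 262.07989501953125), 86.23219299316406)
[ 89.33333333 122.33333333 137.         142.         144.66666667]
[ 164  182   77   68 4455] ((479.81219482421875, -275.00653076171875), (210.26467895507812, 274.5601501464844), 85.94767761230469)
```

View pics/scene0z.png

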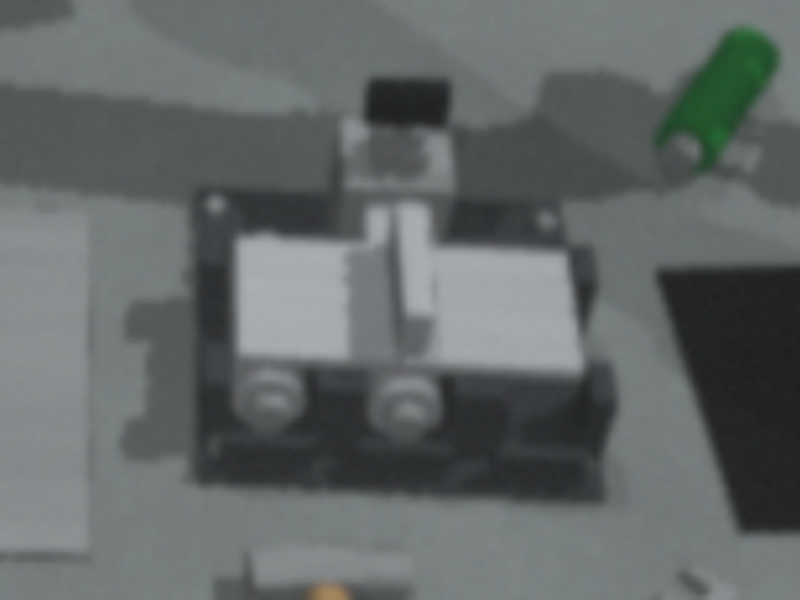

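View pics/top0z.png

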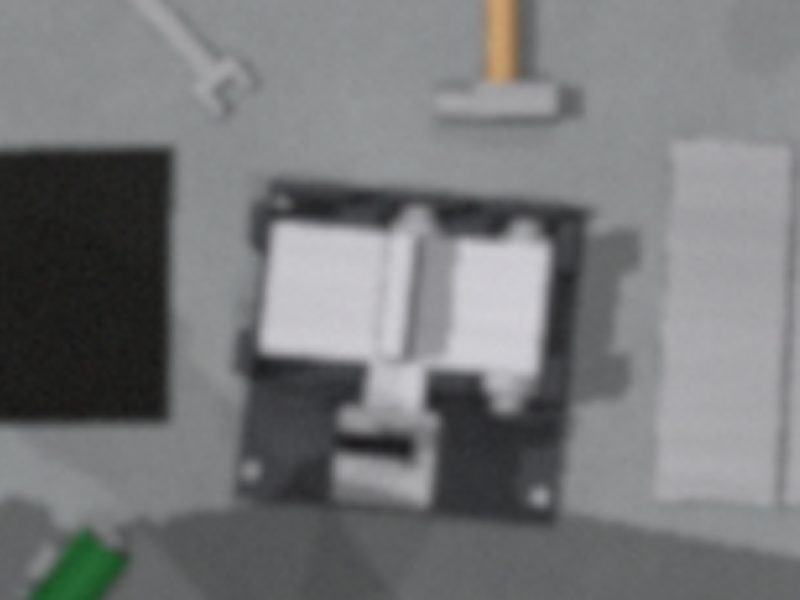

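```bash
python3 - <<'E'
import numpy as np
from scipy.spatial.transform import Rotation as R
from rig import *
o=get_obs();M=R.from_euler('xyz',o['tcp_rot']).as_matrix();print(M.round(3))
E
```

```text
[[ 0.    -0.909  0.418]
 [ 0.     0.418  0.909]
 [-1.    -0.     0.   ]]
```

Rollers a and b are there and cavity c is empty: the scene crop shows roller ends at (270,400) and (403,405) and nothing at about (530,400). The die origin is about (0.5045, 0.0977) with yaw about -5.6°. The stop face is about (0.4787, -0.3866) with yaw -3.6°. Now I'll go to above the knob with the jaws along the die's x.

```bash
python3 -m jog '[[10,-33,0,0,0,-0.0884],[10,-33,0,0,0,-0.0884],[10,-33,0,0,0,-0.0884],[10,-33,0,0,0,-0.0884],[10,-33,0,0,0,-0.0884],[10,-33,0,0,0,-0.0884],[10,-33,0,0,0,-0.0884],[10,-33,0,0,0,-0.0884],[10,-33,0,0,0,-0.0884],[10,-33,0,0,0,-0.0884],[10,-33,0,0,0,-0.0884],[10,-33,0,0,0,-0.0884],[10,-33,0,0,0,-0.0884],[9,-31,0,0,0,-0.0884],[0,0,0,0,0,0],[0,0,0,0,0,0]]' 60
cat >> h.py <<'E'
from scipy.spatial.transform import Rotation as R
def pose():
    o=get_obs();M=R.from_euler('xyz',o['tcp_rot']).as_matrix();print('t',round(o['time'],2),'p',np.round(np.array(o['tcp_pos'])*1000,1),'jawyaw',round(np.degrees(np.arctan2(M[1,2],M[0,2])),2),'tilt x',M[:2,0].round(3),'F',np.round(o['contact_force'],1),'T',np.round(o['ft_torque'],2),'w',round(o['gripper_width']*1000,1),'j',np.round(o['joints'],2))
E
python3 -c "
from h import *
pose()"
```

```text
time: 2.53
tcp_pos: [0.4004, 0.1066, 0.248]
tcp_rot: [0.948, 1.57, 0.847]
contact_force: [-0.2, -0.1, 0.5]
gripper_width: 0.0599
t 2.53 p [400.4 106.6 248. ] jawyaw -5.78 tilt x [0.001 0.001] F [-0.2 -0.1  0.5] T [0.   0.08 0.  ] w 59.9 j [-0.78  0.03  0.42  2.09 -0.01  1.02 -0.46]
```

```bash
python3 -m jog '[[0,1,-20,0,0,0],[0,0,-20,0,0,0],[0,0,-20,0,0,0],[0,0,-20,0,0,0],[0,0,-15,0,0,0],[0,0,-10,0,0,0],[0,0,-8,0,0,0],[0,0,-7,0,0,0],[0,0,0,0,0,0]]' 60; python3 - <<'E'
from h import *
pose()
for c in('scene','top'):
    im,d=grab_frame(c);u,v=[int(t) for t in w2px(c,[.42,.108,.13])]
    cv2.imwrite(f'pics/{c}1.png',cv2.resize(im[max(0,v-60):v+60,u-80:u+80],(800,600)))
E
```

```text
time: 3.28
tcp_pos: [0.3994, 0.1095, 0.1267]
tcp_rot: [-2.632, 1.569, -2.728]
contact_force: [0.5, -0.5, -0.3]
gripper_width: 0.0599
t 3.28 p [399.4 109.5 126.7] jawyaw -5.49 tilt x [-0.001 -0.001] F [ 0.5 -0.5 -0.3] T [-0.07  0.11  0.  ] w 59.9 j [-0.73  0.23  0.4   2.23 -0.14  0.71 -0.33]
```

View pics/scene1.png

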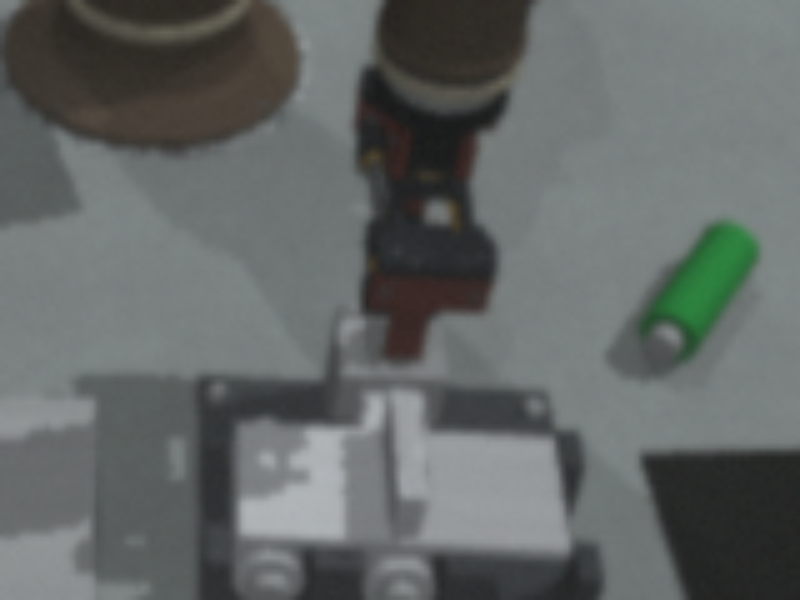

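The finger at (405,335) is centred over the bracket and straddles the knob, with no contact so far. Closing.

```bash
python3 -m jog '[[0,0,0,0,0,0],[0,0,0,0,0,0],[0,0,0,0,0,0],[0,0,0,0,0,0],[0,0,0,0,0,0],[0,0,0,0,0,0],[0,0,0,0,0,0],[0,0,0,0,0,0]]' 0; python3 -c "
from h import *
pose()"
```

```text
time: 4.05
tcp_pos: [0.4003, 0.1089, 0.1277]
tcp_rot: [0.228, 1.57, 0.131]
contact_force: [1.1, -0.0, 0.4]
gripper_width: 0.0164
t 4.05 p [400.3 108.9 127.7] jawyaw -5.6 tilt x [0.001 0.   ] F [ 1.1 -0.   0.4] T [-0.13 -0.18 -0.04] w 16.4 j [-0.73  0.22  0.4   2.23 -0.14  0.71 -0.33]
```

```bash
python3 -m jog '[[0,0,4,0,0,0],[0,0,4,0,0,0],[0,0,4,0,0,0],[0,0,4,0,0,0],[0,0,0.5,0,0,0],[0,0,0,0,0,0],[0,0,0,0,0,0]]'; python3 -c "
from h import *
pose()"
```

```text
time: 4.63
tcp_pos: [0.4002, 0.1089, 0.1441]
tcp_rot: [0.159, 1.57, 0.062]
contact_force: [5.0, 0.7, -10.4]
gripper_width: 0.0156
t 4.63 p [400.2 108.9 144.1] jawyaw -5.59 tilt x [0.001 0.   ] F [  5.    0.7 -10.4] T [-0.03 -1.07 -0.09] w 15.6 j [-0.75  0.19  0.41  2.22 -0.11  0.75 -0.36]
```

```bash
python3 -m jog '[[0,0,0,0,0,-0.06],[0,0,0,0,0,-0.062],[0,0,0,0,0,-0.062],[0,0,0,0,0,-0.062],[0,0,0,0,0,-0.062],[0,0,0,0,0,-0.062],[0,0,0,0,0,-0.062],[0,0,0,0,0,-0.062],[0,0,0,0,0,-0.062],[0,0,0,0,0,-0.062]]'; python3 -c "
from h import *
pose()"
```

```text
time: 5.47
tcp_pos: [0.4001, 0.1089, 0.144]
tcp_rot: [0.013, 1.571, -0.705]
contact_force: [4.7, 0.3, -11.1]
gripper_width: 0.0161
t 5.47 p [400.1 108.9 144. ] jawyaw -41.16 tilt x [ 0. -0.] F [  4.7   0.3 -11.1] T [ 0.03 -0.99  0.02] w 16.1 j [-0.84  0.2   0.52  2.22 -0.14  0.75 -0.94]
```

```bash
python3 -m jog '[[0,0,0,0,0,-0.062],[0,0,0,0,0,-0.062],[0,0,0,0,0,-0.062],[0,0,0,0,0,-0.062],[0,0,0,0,0,-0.062],[0,0,0,0,0,-0.062],[0,0,0,0,0,-0.062],[0,0,0,0,0,-0.062],[0,0,0,0,0,-0.062],[0,0,0,0,0,-0.04],[0,0,-2,0,0,0],[0,0,-2,0,0,0],[0,0,0,0,0,0],[0,0,0,0,0,0]]'; python3 -c "
from h import *
pose()"
```

```text
time: 6.63
tcp_pos: [0.4, 0.1089, 0.14]
tcp_rot: [-0.79, 1.571, -2.102]
contact_force: [3.3, 1.5, -9.6]
gripper_width: 0.016
t 6.63 p [400.  108.9 140. ] jawyaw -75.2 tilt x [-0. -0.] F [ 3.3  1.5 -9.6] T [ 0.14 -0.9   0.04] w 16.0 j [-0.93  0.22  0.63  2.23 -0.19  0.74 -1.48]
```

```bash
python3 -m jog '[[0,0,-0.6,0,0,0],[0,0,0,0,0,0],[0,0,0,0,0,0]]'; python3 -c "
from h import *
pose()"; python3 -m jog '[[0,0,0,0,0,0],[0,0,0,0,0,0],[0,0,0,0,0,0],[0,0,0,0,0,0],[0,0,10,0,0,0],[0,0,20,0,0,0],[0,0,20,0,0,0],[0,0,20,0,0,0],[0,0,0,0,0,0]]' 60;python3 -c "
from h import *
pose()"
```

```text
time: 6.88
tcp_pos: [0.4001, 0.109, 0.1397]
tcp_rot: [2.576, 1.571, 1.263]
contact_force: [2.6, 0.5, -4.0]
gripper_width: 0.0161
t 6.88 p [400.1 109.  139.7] jawyaw -75.25 tilt x [0. 0.] F [ 2.6  0.5 -4. ] T [ 0.15 -0.58  0.03] w 16.1 j [-0.93  0.22  0.63  2.23 -0.19  0.74 -1.48]
time: 7.63
tcp_pos: [0.4015, 0.1093, 0.2124]
tcp_rot: [1.953, 1.566, 0.639]
contact_force: [0.7, 0.3, 0.3]
gripper_width: 0.0598
t 7.63 p [401.5 109.3 212.4] jawyaw -75.28 tilt x [0.004 0.003] F [0.7 0.3 0.3] T [-0.01  0.13  0.02] w 59.8 j [-0.99  0.08  0.66  2.15 -0.06  0.93 -1.61]
```

```bash
python3 -m jog '[[20,-2,0,0,0,-0.071],[20,-2,0,0,0,-0.071],[20,-2,0,0,0,-0.071],[20,-2,0,0,0,-0.071],[20,-2,0,0,0,-0.071],[4,-0.5,-20,0,0,0],[0,0,-20,0,0,0],[0,0,-20,0,0,0],[0,0,-15,0,0,0],[0,0,0,0,0,0],[0,0,0,0,0,0]]' 60; python3 - <<'E'
from h import *
pose()
for c in('scene','top'):
    im,d=grab_frame(c);u,v=[int(t) for t in w2px(c,[.45,.108,.09])]
    cv2.imwrite(f'pics/{c}2.png',cv2.resize(im[max(0,v-60):v+60,u-80:u+80],(800,600)))
E
```

```text
time: 8.55
tcp_pos: [0.5033, 0.098, 0.1337]
tcp_rot: [-0.924, 1.568, -2.593]
contact_force: [-0.2, -0.2, -1.0]
gripper_width: 0.0602
t 8.55 p [503.3  98.  133.7] jawyaw -95.63 tilt x [-0.002 -0.001] F [-0.2 -0.2 -1. ] T [-0.01  0.12  0.02] w 60.2 j [-0.81  0.42  0.67  2.02 -0.35  0.82 -1.61]
```

View pics/scene2.png

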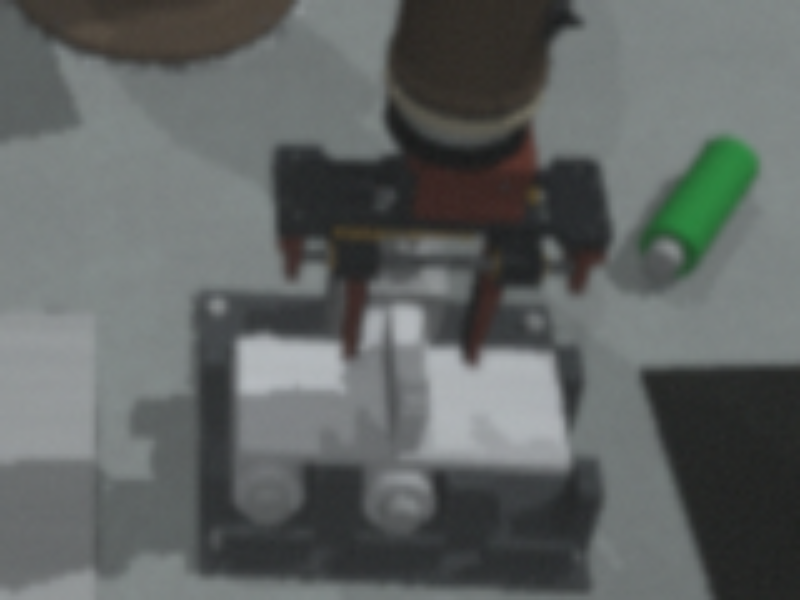

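View pics/top2.png

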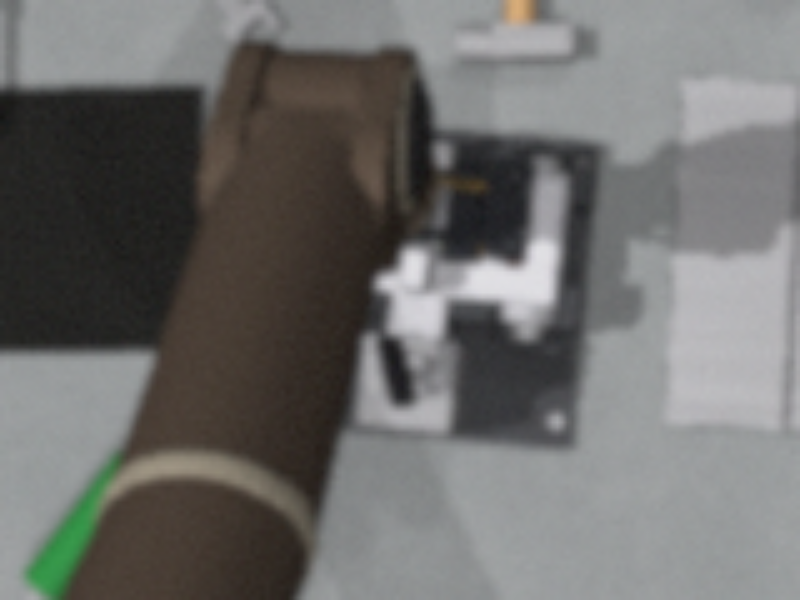

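The plunger bar at (398,370) in the top crop stands twisted, and the fingers straddle the rib. Now I'll descend and grip.

```bash
python3 -m jog '[[1,0,-15,0,0,0],[0,0,-12,0,0,0],[0,0,-10,0,0,0],[0,0,0,0,0,0],[0,0,0,0,0,0]]' 60; python3 -c "
from h import *
pose()";  python3 -m jog '[[0,0,0,0,0,0],[0,0,0,0,0,0],[0,0,0,0,0,0],[0,0,0,0,0,0],[0,0,0,0,0,0],[0,0,0,0,0,0],[0,0,0,0,0,0]]' 0;python3 -c "
from h import *
pose()"
```

```text
time: 9.07
tcp_pos: [0.5047, 0.0982, 0.0973]
tcp_rot: [-1.008, 1.57, -2.677]
contact_force: [0.5, 0.2, -0.5]
gripper_width: 0.06
t 9.07 p [504.7  98.2  97.3] jawyaw -95.62 tilt x [-0.001 -0.   ] F [ 0.5  0.2 -0.5] T [-0.01  0.13 -0.04] w 60.0 j [-0.77  0.48  0.63  2.04 -0.4   0.75 -1.56]
time: 9.65
tcp_pos: [0.505, 0.0985, 0.0976]
tcp_rot: [2.201, 1.571, 0.533]
contact_force: [0.1, 0.0, 2.6]
gripper_width: 0.0178
t 9.65 p [505.   98.5  97.6] jawyaw -95.6 tilt x [0. 0.] F [0.1 0.  2.6] T [-0.03  0.16 -0.14] w 17.8 j [-0.77  0.47  0.63  2.04 -0.41  0.75 -1.56]
```

```bash
python3 -m jog '[[0,0,0.7,0,0,0],[5,-0.49,0,0,0,0],[5,-0.49,0,0,0,0],[5,-0.49,0,0,0,0],[5,-0.49,0,0,0,0],[0,0,0,0,0,0]]'; python3 -c "
from h import *
pose()"
```

```text
time: 10.15
tcp_pos: [0.5264, 0.0962, 0.0982]
tcp_rot: [1.239, 1.57, -0.429]
contact_force: [0.2, -0.0, -4.3]
gripper_width: 0.0181
t 10.15 p [526.4  96.2  98.2] jawyaw -95.62 tilt x [ 0.001 -0.   ] F [ 0.2 -0.  -4.3] T [-0.    0.05  0.04] w 18.1 j [-0.74  0.5   0.62  1.99 -0.41  0.77 -1.55]
```

```bash
python3 -m jog '[[6,-0.59,0,0,0,0],[6,-0.59,0,0,0,0],[6,-0.59,0,0,0,0],[6,-0.59,0,0,0,0],[6,-0.59,0,0,0,0],[6,-0.59,0,0,0,0],[6,-0.59,0,0,0,0],[0,0,0,0,0,0],[0,0,3,0,0,0],[0,0,3,0,0,0],[0,0,0,0,0,0]]'; python3 - <<'E'
from h import *
pose()
for c in('scene','top'):
    im,d=grab_frame(c);u,v=[int(t) for t in w2px(c,[.5,.108,.09])]
    cv2.imwrite(f'pics/{c}3.png',cv2.resize(im[max(0,v-60):v+60,u-80:u+80],(800,600)))
E
```

```text
time: 11.07
tcp_pos: [0.5674, 0.0922, 0.1048]
tcp_rot: [1.617, 1.57, -0.052]
contact_force: [0.1, -0.3, -4.5]
gripper_width: 0.0178
t 11.07 p [567.4  92.2 104.8] jawyaw -95.61 tilt x [ 0.001 -0.   ] F [ 0.1 -0.3 -4.5] T [-0.    0.07  0.  ] w 17.8 j [-0.7   0.55  0.61  1.89 -0.42  0.83 -1.53]
```

View pics/scene3.png

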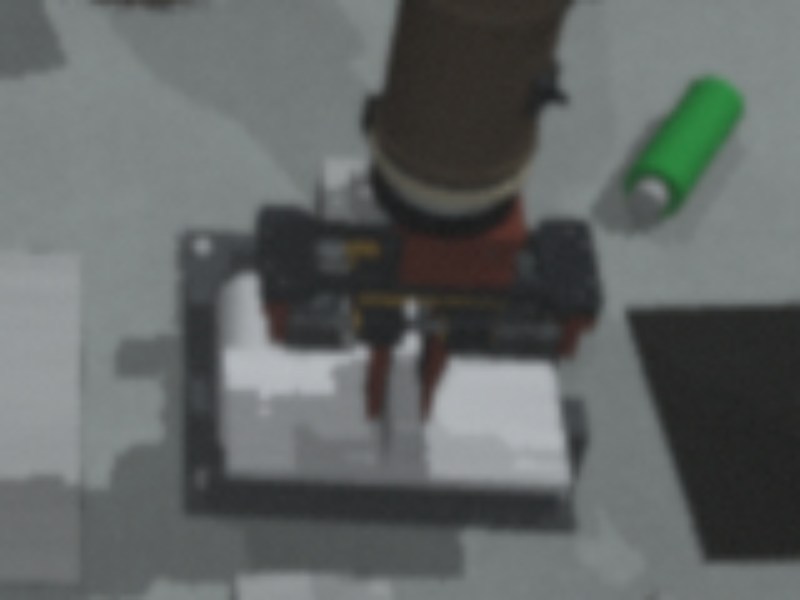

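```bash
python3 -m jog '[[0,0,15,0,0,0],[0,0,25,0,0,0],[0,0,25,0,0,0],[0,0,20,0,0,0],[0,0,0,0,0,0]]'; python3 - <<'E'
from h import *
pose()
for c in('scene','top'):
    im,d=grab_frame(c);np.save(c+'4.npy',d);u,v=[int(t) for t in w2px(c,[.56,.35,.02])]
    u=min(u,512-80)
    cv2.imwrite(f'pics/{c}4.png',cv2.resize(im[max(0,v-60):v+60,u-80:u+80],(800,600)))
im=cv2.imread('pics/top0.png');cv2.imwrite('pics/top0m.png',cv2.resize(im[150:350,90:360],(800,592),interpolation=cv2.INTER_CUBIC))
P=cloud('top',np.load('top0.npy'));print(P[int(235*.64),int(167*.64)],P[int(225*.64)-3:int(225*.64)+4,int(167*.64)-3:int(167*.64)+4,2].round(3))
E
```

```text
time: 11.58
tcp_pos: [0.5691, 0.0923, 0.193]
tcp_rot: [1.972, 1.564, 0.304]
contact_force: [0.7, -0.2, -4.7]
gripper_width: 0.0181
t 11.58 p [569.1  92.3 193. ] jawyaw -95.62 tilt x [0.006 0.002] F [ 0.7 -0.2 -4.7] T [-0.04 -0.08  0.04] w 18.1 j [-0.76  0.44  0.69  1.82 -0.33  0.99 -1.6 ]
[ 6.54328249e-01  4.30374375e-01 -4.03389350e-04] [[-0.004 -0.005 -0.002 -0.    -0.001 -0.005 -0.001]
 [ 0.002  0.    -0.001  0.    -0.003 -0.001  0.001]
 [-0.001  0.002  0.004  0.003  0.001 -0.001  0.   ]
 [-0.     0.001 -0.005 -0.001 -0.007  0.003 -0.009]
 [ 0.002 -0.    -0.002  0.002 -0.001  0.     0.005]
 [ 0.     0.002  0.003 -0.001 -0.002 -0.001  0.003]
 [-0.004  0.003  0.     0.     0.004  0.001  0.003]]
```

View pics/scene4.png

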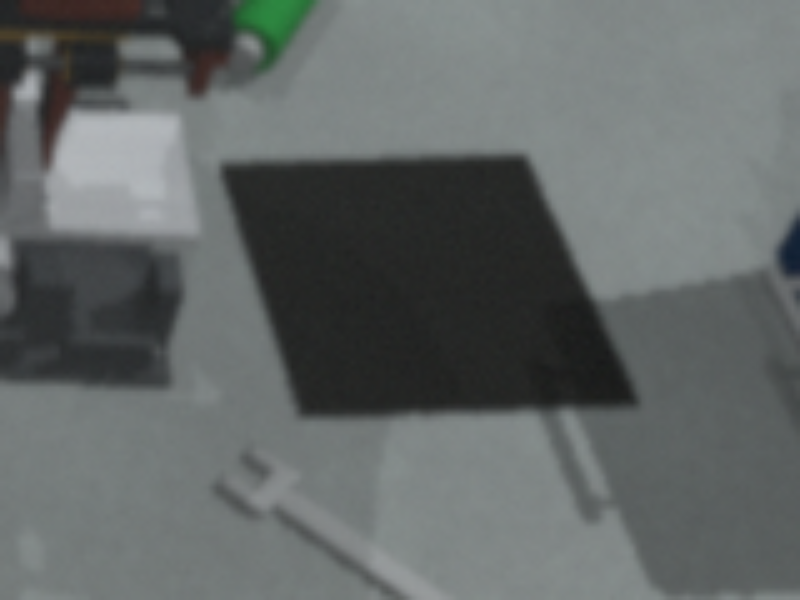

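View pics/top0m.png

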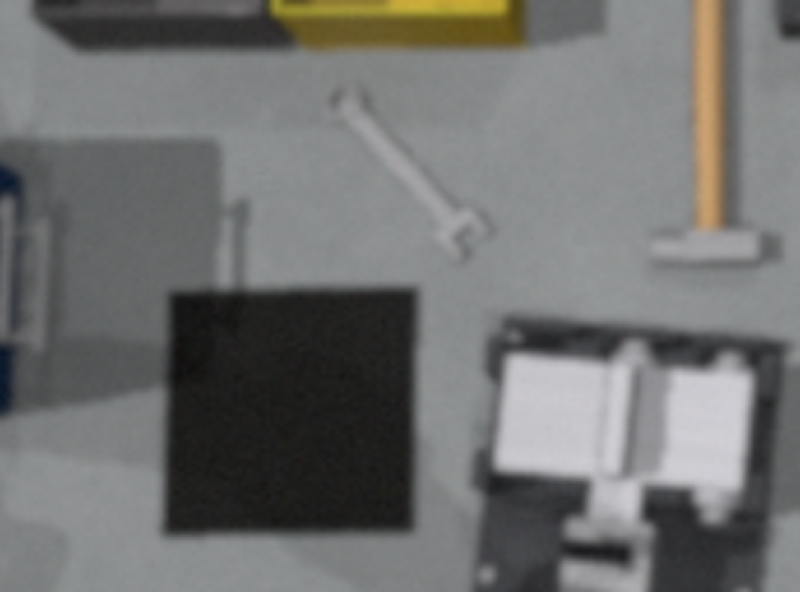

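The pale strip beside the mat is only light on the bench, between shadows at height 0. The mat is clear, so I'll carry the keeper over.

```bash
python3 -m jog '[[-1.1,20.2,0,0,0,0.0055],[-1.1,20.2,0,0,0,0.0055],[-1.1,20.2,0,0,0,0.0055],[-1.1,20.2,0,0,0,0.0055],[-1.1,20.2,0,0,0,0.0055],[-1.1,20.2,0,0,0,0.0055],[-1.1,20.2,0,0,0,0.0055],[-1.1,20.2,0,0,0,0.0055],[-1.1,20.2,0,0,0,0.0055],[-1.1,20.2,0,0,0,0.0055],[-1.1,20.2,0,0,0,0.0055],[-1.1,20.2,0,0,0,0.0055],[-1.1,20.2,0,0,0,0.0055],[-1.1,20.2,0,0,0,0.0055],[0,0,0,0,0,0],[0,0,0,0,0,0]]'; python3 - <<'E'
from h import *
pose()
for c in('scene','top'):
    im,d=grab_frame(c);np.save(c+'5.npy',d);u,v=[int(t) for t in w2px(c,[.55,.35,.08])]
    u=min(u,512-80)
    cv2.imwrite(f'pics/{c}5.png',cv2.resize(im[max(0,v-60):v+60,u-80:u+80],(800,600)))
E
```

```text
time: 13.02
tcp_pos: [0.5508, 0.3775, 0.1886]
tcp_rot: [-1.134, 1.57, -2.723]
contact_force: [-0.0, -0.4, -4.3]
gripper_width: 0.0177
t 13.02 p [550.8 377.5 188.6] jawyaw -91.01 tilt x [-0. -0.] F [-0.  -0.4 -4.3] T [-0.05  0.1   0.05] w 17.7 j [-1.07  0.59  0.61  1.58 -0.37  1.09 -1.96]
```

View pics/scene5.png

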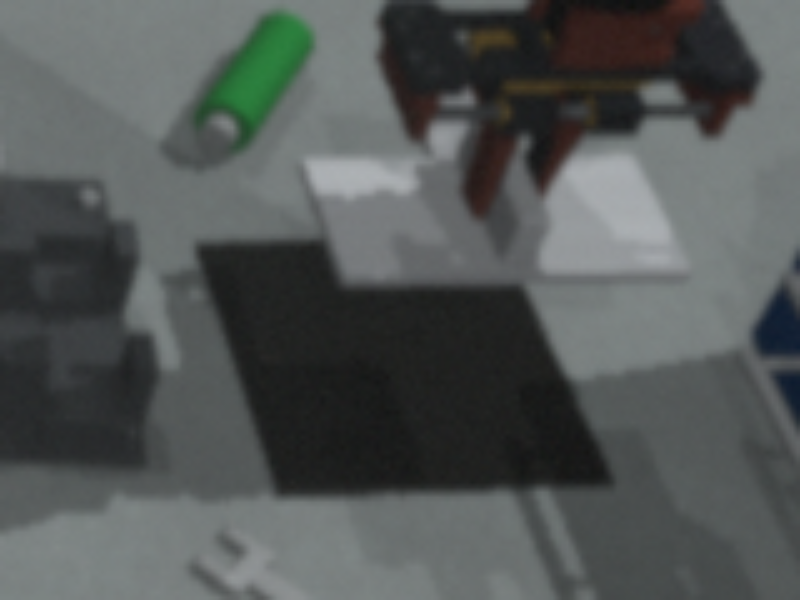

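```bash
python3 -m jog '[[1,-1,-20,0,0,0],[1,-1,-25,0,0,0],[0.5,0,-25,0,0,0],[0,0,-25,0,0,0],[0,0,-20,0,0,0],[0,0,-15,0,0,0],[0,0,-8,0,0,0],[0,0,0,0,0,0],[0,0,0,0,0,0]]'; python3 -c "
from h import *
pose()"
```

```text
time: 13.87
tcp_pos: [0.5547, 0.3728, 0.0518]
tcp_rot: [1.515, 1.57, -0.077]
contact_force: [-0.1, -0.5, -3.6]
gripper_width: 0.018
t 13.87 p [554.7 372.8  51.8] jawyaw -91.23 tilt x [ 0.001 -0.   ] F [-0.1 -0.5 -3.6] T [0.03 0.13 0.  ] w 18.0 j [-1.01  0.74  0.53  1.67 -0.47  0.85 -1.88]
```

```bash
python3 -m jog '[[-0.5,2,-3,0,0,0],[0,0,-2,0,0,0],[0,0,-2,0,0,0],[0,0,0,0,0,0],[0,0,0,0,0,0]]'; python3 -c "
from h import *
pose()"
```

```text
time: 14.28
tcp_pos: [0.5539, 0.3756, 0.0449]
tcp_rot: [2.53, 1.57, 0.939]
contact_force: [2.2, 0.3, -1.9]
gripper_width: 0.0179
t 14.28 p [553.9 375.6  44.9] jawyaw -91.19 tilt x [0.001 0.001] F [ 2.2  0.3 -1.9] T [ 0.2  0.2 -0.1] w 17.9 j [-1.01  0.75  0.52  1.67 -0.47  0.84 -1.88]
```

```bash
python3 -m jog '[[0,0,-1,0,0,0],[0,0,0,0,0,0],[0,0,0,0,0,0]]'; python3 -c "
from h import *
pose()"; python3 -m jog '[[0,0,0,0,0,0],[0,0,0,0,0,0],[0,0,0,0,0,0],[0,0,0,0,0,0],[0,0,10,0,0,0],[0,0,20,0,0,0],[0,0,30,0,0,0],[0,0,35,0,0,0],[0,0,35,0,0,0],[0,0,20,0,0,0],[0,0,0,0,0,0]]' 60;python3 -c "
from h import *
pose()"
```

```text
time: 14.53
tcp_pos: [0.5542, 0.3756, 0.0442]
tcp_rot: [2.41, 1.569, 0.818]
contact_force: [-0.2, 0.7, 5.7]
gripper_width: 0.0176
t 14.53 p [554.2 375.6  44.2] jawyaw -91.19 tilt x [0.001 0.001] F [-0.2  0.7  5.7] T [ 0.09  0.57 -0.07] w 17.6 j [-1.01  0.75  0.52  1.67 -0.47  0.84 -1.88]
time: 15.45
tcp_pos: [0.5561, 0.3758, 0.1995]
tcp_rot: [2.244, 1.562, 0.652]
contact_force: [0.3, 0.4, -0.1]
gripper_width: 0.06
t 15.45 p [556.1 375.8 199.5] jawyaw -91.22 tilt x [0.007 0.005] F [ 0.3  0.4 -0.1] T [ 0.03  0.1  -0.05] w 60.0 j [-1.07  0.58  0.62  1.57 -0.37  1.1  -1.96]
```

```bash
python3 - <<'E'
from h import *
for c in('scene','top'):
    im,d=grab_frame(c);np.save(c+'6.npy',d)
    cv2.imwrite(f'pics/{c}6.png',cv2.resize(im[100:350,50:450] if c=='scene' else im[100:300,60:380],(800,500)))
    for q in ['roller_a_c','keeper']: print(c,q,[(np.round(r['centre'],3),round(r['conf'],2)) for r in landmark_of(c,q)[:5]])
E
```

```text
scene roller_a_c [(array([0.298, 0.344, 0.019]), 0.8), (array([ 0.204, -0.315,  0.024]), 0.79), (array([0.498, 0.021, 0.031]), 0.59)]
scene keeper [(array([0.553, 0.378, 0.003]), 0.65)]
top roller_a_c [(array([0.492, 0.024, 0.032]), 0.82), (array([0.301, 0.344, 0.02 ]), 0.82), (array([ 0.208, -0.316,  0.018]), 0.81)]
top keeper [(array([0.555, 0.374, 0.006]), 0.86)]
```

View pics/scene6.png

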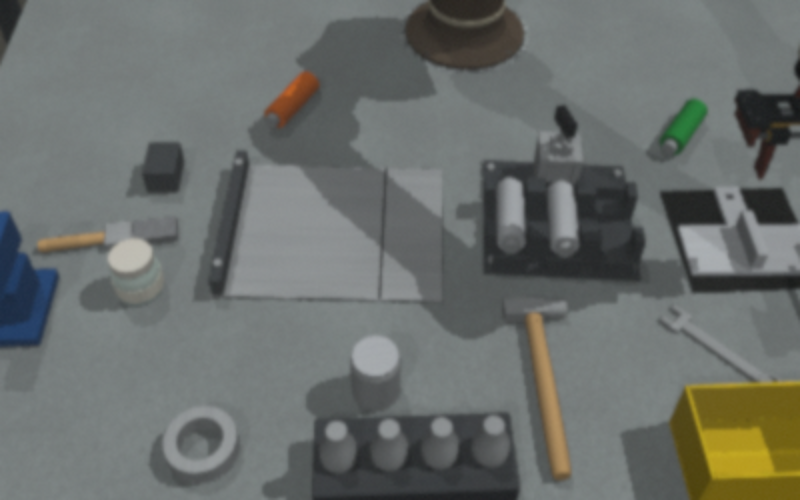

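View pics/top6.png

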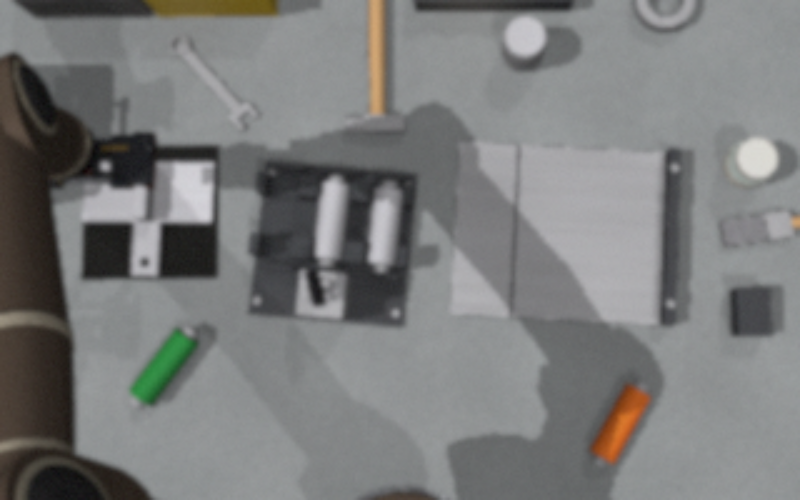

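The keeper lies flat on the mat. Two grey rollers are in the die, at (385,228) for a and (332,220) for b in the top crop, and the third trough is empty. Next I'll measure both.

```bash
cat >> h.py <<'E'
O=np.array([.5047,.0986]);T=np.radians(-5.6);ex=np.array([np.cos(T),np.sin(T)]);ey=np.array([-np.sin(T),np.cos(T)])
S=np.array([.4787,-.3866]);TS=np.radians(-3.6);sx=np.array([np.cos(TS),np.sin(TS)]);sy=np.array([-np.sin(TS),np.cos(TS)])
E
python3 - <<'E'
from h import *
for c in('scene','top'):
    P=cloud(c,np.load(c+'6.npy'))
    D=P[...,:2]-O; X=D@ex;Y=D@ey
    for yc in(-.076,0):
        m=(abs(Y-yc)<.022)&(abs(X)<.075)&(P[...,2]>.048)&(P[...,2]<.064)
        q=np.c_[X[m],Y[m]]*1000; 
        w,V=np.linalg.eigh(np.cov(q.T));print(c,yc,m.sum(),q.mean(0).round(1),'x',np.percentile(q[:,0],[2,98]).round(1),'y',np.percentile(q[:,1],[2,98]).round(1),P[m][:,2].max(),'ang',np.degrees(np.arctan2(V[1,1],V[0,1])))
    print('plate chk:',)
print('a',O-.076*ey,'set',S+.26*sy,S+.22*sy)
E
```

```text
scene -0.076 274 [  3.3 -76.2] x [-53.8  53.9] y [-91.2 -61.8] 0.059650736939804494 ang 179.80898795975824
scene 0 293 [3.2 1. ] x [-52.9  56.1] y [-13.6  16.5] 0.05949469511653516 ang 179.55465947610065
plate chk:
top -0.076 267 [ -5.2 -78. ] x [-61.  50.] y [-94.  -61.8] 0.0632813028237782 ang -179.49746323383053
top 0 260 [-2.3 -0.4] x [-56.8  51.7] y [-16.8  15.9] 0.06368320538844818 ang 179.8359380188366
plate chk:
a [0.4972837  0.02296272] set [ 0.49502554 -0.12711305] [ 0.49251391 -0.16703412]
```

```bash
python3 -m jog '[[-3.7,-22,0,0,0,-0.0048],[-3.7,-22,0,0,0,-0.0048],[-3.7,-22,0,0,0,-0.0048],[-3.7,-22,0,0,0,-0.0048],[-3.7,-22,0,0,0,-0.0048],[-3.7,-22,0,0,0,-0.0048],[-3.7,-22,0,0,0,-0.0048],[-3.7,-22,0,0,0,-0.0048],[-3.7,-22,0,0,0,-0.0048],[-3.7,-22,0,0,0,-0.0048],[-3.7,-22,0,0,0,-0.0048],[-3.7,-22,0,0,0,-0.0048],[-3.7,-22,0,0,0,-0.0048],[-3.7,-22,0,0,0,-0.0048],[-3.7,-22,0,0,0,-0.0048],[-3.7,-23,0,0,0,-0.0048],[0,0,0,0,0,0],[0,0,0,0,0,0]]' 64; python3 - <<'E'
from h import *
pose()
im,d=grab_frame('scene');np.save('scene7.npy',d);P=cloud('scene',d)
u,v=[int(t) for t in w2px('scene',[.5,.04,.08])]
cv2.imwrite(f'pics/scene7.png',cv2.resize(im[max(0,v-60):v+60,u-80:u+80],(800,600)))
D=P[...,:2]-O; X=D@ex;Y=D@ey
for yc in(-.076,0):
    m=(abs(Y-yc)<.026)&(abs(X)<.075)&(P[...,2]>.048)&(P[...,2]<.064)
    q=np.c_[X[m],Y[m]]*1000; print(yc,m.sum(),q.mean(0).round(1),np.percentile(q[:,0],[2,98]).round(1))
E
```

```text
time: 17.25
tcp_pos: [0.4939, 0.0209, 0.1928]
tcp_rot: [-1.121, 1.57, -2.792]
contact_force: [-0.0, 0.8, -0.2]
gripper_width: 0.0637
t 17.25 p [493.9  20.9 192.8] jawyaw -95.75 tilt x [-0.001 -0.   ] F [-0.   0.8 -0.2] T [0.03 0.15 0.03] w 63.7 j [-0.76  0.3   0.75  2.01 -0.25  0.93 -1.54]
-0.076 317 [  2.  -76.2] [-55.7  55. ]
0 314 [2.  2.2] [-54.6  58.1]
```

View pics/scene7.png

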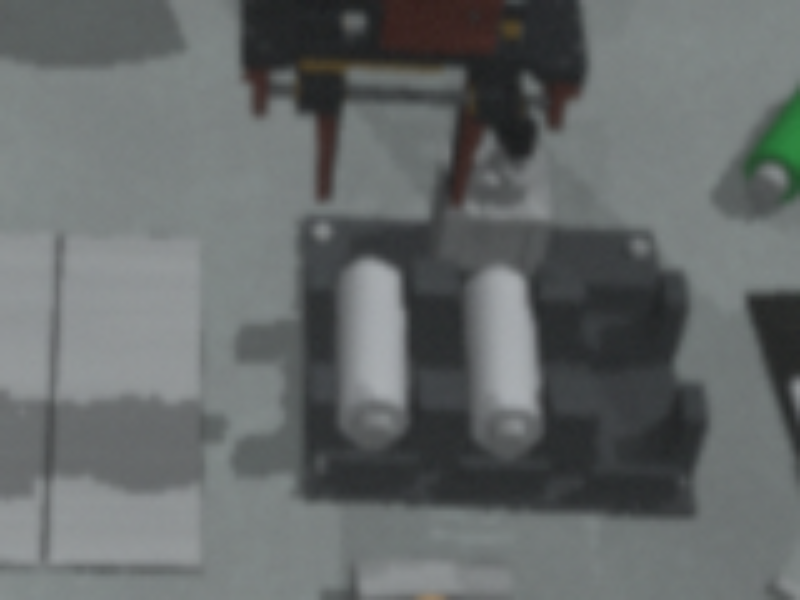

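```bash
python3 -m jog '[[1,0.5,-20,0,0,0],[1,0.5,-25,0,0,0],[1,0.5,-25,0,0,0],[0,0,-25,0,0,0],[0,0,-15,0,0,0],[0,0,-12,0,0,0],[0,0,0,0,0,0],[0,0,0,0,0,0]]' 64; python3 -c "
from h import *
pose()"
```

```text
time: 17.97
tcp_pos: [0.4973, 0.024, 0.0709]
tcp_rot: [-1.067, 1.57, -2.735]
contact_force: [1.1, -0.6, 0.8]
gripper_width: 0.0637
t 17.97 p [497.3  24.   70.9] jawyaw -95.55 tilt x [-0.001 -0.   ] F [ 1.1 -0.6  0.8] T [-0.02  0.1  -0.  ] w 63.7 j [-0.62  0.5   0.61  2.1  -0.45  0.68 -1.37]
```

```bash
python3 -m jog '[[0,-1.2,-10,0,0,0],[0,0,-10,0,0,0],[0,0,-9,0,0,0],[0,0,0,0,0,0],[0,0,0,0,0,0]]' 64; python3 -c "
from h import *
pose()"; python3 -m jog '[[0,0,0,0,0,0],[0,0,0,0,0,0],[0,0,0,0,0,0],[0,0,0,0,0,0],[0,0,0,0,0,0],[0,0,0,0,0,0]]' 30; python3 -c "
from h import *
pose()"
```

```text
time: 18.38
tcp_pos: [0.497, 0.0222, 0.0418]
tcp_rot: [-1.21, 1.57, -2.878]
contact_force: [-0.5, -1.1, 0.1]
gripper_width: 0.0638
t 18.38 p [497.   22.2  41.8] jawyaw -95.61 tilt x [-0.001 -0.   ] F [-0.5 -1.1  0.1] T [ 0.04  0.11 -0.02] w 63.8 j [-0.58  0.55  0.57  2.11 -0.5   0.62 -1.33]
time: 18.88
tcp_pos: [0.4977, 0.0226, 0.0425]
tcp_rot: [2.134, 1.57, 0.466]
contact_force: [-0.2, 0.4, 4.7]
gripper_width: 0.0415
t 18.88 p [497.7  22.6  42.5] jawyaw -95.58 tilt x [0.001 0.   ] F [-0.2  0.4  4.7] T [ 0.15  0.17 -0.01] w 41.5 j [-0.58  0.55  0.57  2.11 -0.5   0.62 -1.33]
```

```bash
python3 -m jog '[[0,0,5,0,0,0],[0,0,10,0,0,0],[0,0,15,0,0,0],[0,0,15,0,0,0],[0,0,12,0,0,0],[0,0,8,0,0,0],[0,0,0,0,0,0],[0,0,0,0,0,0]]' 30; python3 -c "
from h import *
pose()"
```

```text
time: 19.55
tcp_pos: [0.4974, 0.0227, 0.1075]
tcp_rot: [2.306, 1.57, 0.638]
contact_force: [-0.5, 0.0, -4.8]
gripper_width: 0.0415
t 19.55 p [497.4  22.7 107.5] jawyaw -95.57 tilt x [0.001 0.   ] F [-0.5  0.  -4.8] T [0.01 0.1  0.05] w 41.5 j [-0.67  0.44  0.67  2.07 -0.4   0.75 -1.42]
```

```bash
python3 -m jog '[[-0.3,-12,0,0,0,0.005],[-0.3,-20,0,0,0,0.005],[-0.3,-20,0,0,0,0.005],[-0.3,-20,0,0,0,0.005],[-0.3,-20,0,0,0,0.005],[-0.3,-20,0,0,0,0.005],[-0.3,-20,0,0,0,0.005],[0,-15,0,0,0,0],[0,0,0,0,0,0],[0,0,0,0,0,0]]' 30; python3 -c "
from h import *
pose()
print(S+.262*sy)"
```

```text
time: 20.38
tcp_pos: [0.4946, -0.1253, 0.1065]
tcp_rot: [-1.468, 1.569, -3.104]
contact_force: [-0.1, 1.4, -5.0]
gripper_width: 0.0413
t 20.38 p [ 494.6 -125.3  106.5] jawyaw -93.71 tilt x [-0.001 -0.   ] F [-0.1  1.4 -5. ] T [ 0.05  0.11 -0.  ] w 41.3 j [-0.36  0.46  0.66  2.05 -0.4   0.77 -1.09]
[ 0.49515112 -0.125117  ]
```

```bash
python3 -m jog '[[0,0,-15,0,0,0],[0,0,-20,0,0,0],[0,0,-15,0,0,0],[0,0,-10,0,0,0],[0,0,-6,0,0,0],[0,0,0,0,0,0],[0,0,0,0,0,0]]' 30; python3 -c "
from h import *
pose()"; python3 -m jog '[[0,0,-2.5,0,0,0],[0,0,-1.5,0,0,0],[0,0,0,0,0,0],[0,0,0,0,0,0]]'; python3 -c "
from h import *
pose()"
```

```text
time: 20.97
tcp_pos: [0.4954, -0.1244, 0.0413]
tcp_rot: [-1.446, 1.57, -3.079]
contact_force: [0.6, -0.1, -3.9]
gripper_width: 0.0415
t 20.97 p [ 495.4 -124.4   41.3] jawyaw -93.57 tilt x [-0. -0.] F [ 0.6 -0.1 -3.9] T [ 0.03  0.12 -0.02] w 41.5 j [-0.28  0.57  0.56  2.08 -0.5   0.63 -1.01]
time: 21.3
tcp_pos: [0.4955, -0.1246, 0.0375]
tcp_rot: [1.711, 1.57, 0.078]
contact_force: [0.3, 0.9, -4.3]
gripper_width: 0.0412
t 21.3 p [ 495.5 -124.6   37.5] jawyaw -93.59 tilt x [0.001 0.   ] F [ 0.3  0.9 -4.3] T [0.02 0.12 0.01] w 41.2 j [-0.27  0.57  0.56  2.08 -0.51  0.63 -1.  ]
```

```bash
python3 -m jog '[[0,0,-1.5,0,0,0],[0,0,-1,0,0,0],[0,0,0,0,0,0],[0,0,0,0,0,0]]'; python3 -c "
from h import *
pose()"
```

```text
time: 21.63
tcp_pos: [0.4953, -0.1246, 0.0347]
tcp_rot: [-1.371, 1.571, -3.005]
contact_force: [-0.7, -1.1, -4.2]
gripper_width: 0.0416
t 21.63 p [ 495.3 -124.6   34.7] jawyaw -93.59 tilt x [-0. -0.] F [-0.7 -1.1 -4.2] T [-0.05  0.15  0.04] w 41.6 j [-0.27  0.58  0.55  2.08 -0.51  0.62 -1.  ]
```

```bash
python3 -m jog '[[0,0,-1,0,0,0],[0,0,-0.5,0,0,0],[0,0,0,0,0,0],[0,0,0,0,0,0]]'; python3 -c "
from h import *
pose()
im,d=grab_frame('scene')
u,v=[int(t) for t in w2px('scene',[.5,-.12,.03])]
cv2.imwrite(f'pics/scene8.png',cv2.resize(im[max(0,v-60):v+60,u-80:u+80],(800,600)))"
```

```text
time: 21.97
tcp_pos: [0.4954, -0.1247, 0.0345]
tcp_rot: [2.697, 1.57, 1.064]
contact_force: [-5.8, 1.6, 15.1]
gripper_width: 0.0414
t 21.97 p [ 495.4 -124.7   34.5] jawyaw -93.6 tilt x [0.001 0.001] F [-5.8  1.6 15.1] T [ 0.39  1.32 -0.01] w 41.4 j [-0.27  0.58  0.55  2.08 -0.52  0.62 -0.99]
```

View pics/scene8.png

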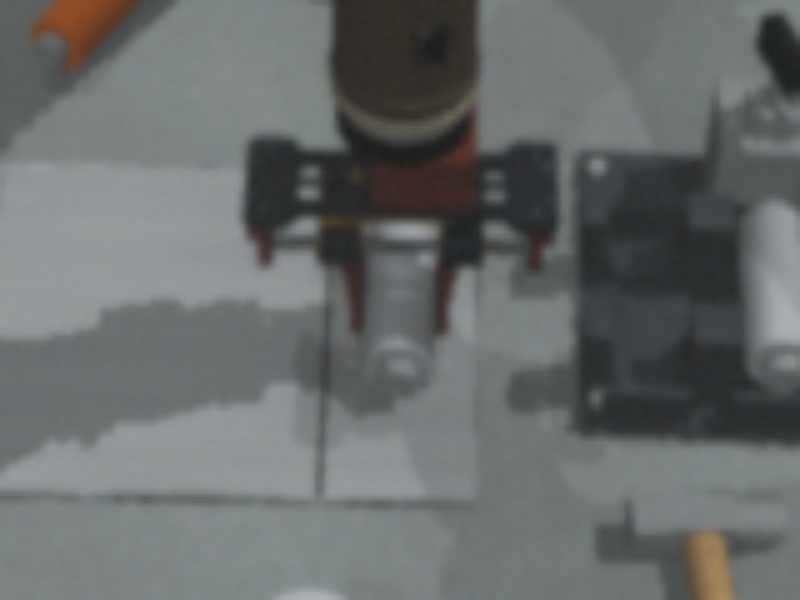

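```bash
python3 -m jog '[[0,0,0.5,0,0,0],[0,0,0,0,0,0],[0,0,0,0,0,0],[0,0,0,0,0,0],[0,0,0,0,0,0],[0,0,15,0,0,0],[0,0,20,0,0,0],[0,0,25,0,0,0],[0,0,20,0,0,0],[0,0,0,0,0,0]]' 60; python3 - <<'E'
from h import *
pose()
for c in ('scene','top'):
    im,d=grab_frame(c);P=cloud(c,d);D=P[...,:2]-S;X=D@sx;Y=D@sy
    m=(P[...,2]>.036)&(P[...,2]<.056)&(abs(X)<.12)&(Y>.06)&(Y<.33)
    if m.sum()>20:
        q=np.c_[X[m],Y[m]]*1000;w,V=np.linalg.eigh(np.cov(q.T));print(c,m.sum(),q.mean(0),np.percentile(q,[2,98],axis=0).round(1),np.degrees(np.arctan2(V[1,1],V[0,1])))
    u,v=[int(t) for t in w2px(c,[.5,-.12,.03])]
    cv2.imwrite(f'pics/{c}9.png',cv2.resize(im[max(0,v-60):v+60,u-80:u+80],(800,600)))
print(S+.305*sy)
E
```

```text
time: 22.85
tcp_pos: [0.4972, -0.1253, 0.1169]
tcp_rot: [1.548, 1.566, -0.086]
contact_force: [0.7, -0.1, -0.1]
gripper_width: 0.0603
t 22.85 p [ 497.2 -125.3  116.9] jawyaw -93.61 tilt x [ 0.005 -0.   ] F [ 0.7 -0.1 -0.1] T [-0.02  0.13  0.01] w 60.3 j [-0.37  0.44  0.67  2.04 -0.39  0.78 -1.1 ]
scene 374 [  4.77531736 262.66913604] [[-54.3 245.3]
 [ 61.7 279.4]] 179.86974905386157
[ 0.49785111 -0.08220185]
```

View pics/scene9.png

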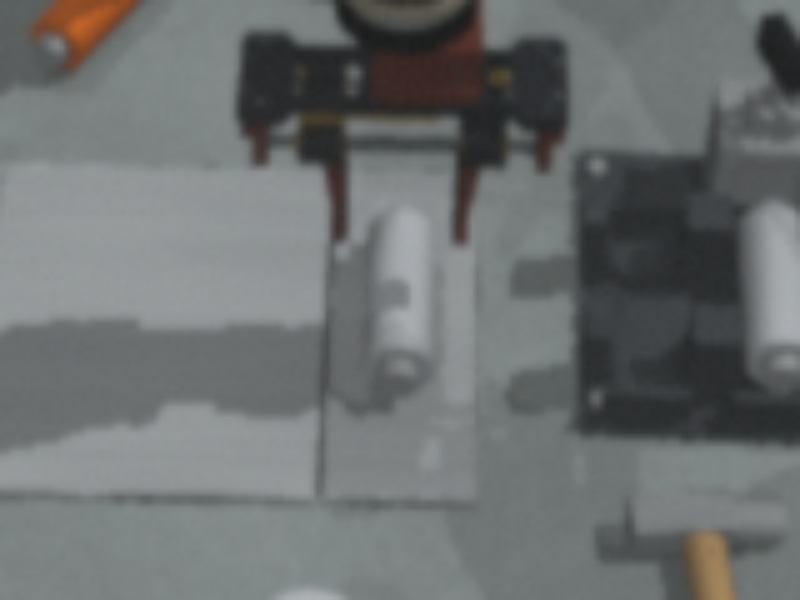

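The roller lies crosswise at y=262.7 mm, behind the line and parallel to the stop. Now I'll turn the gripper 90° so both fingers push behind the barrel.

```bash
python3 -m jog '[[0,3.5,0,0,0,0.1208],[0,3.5,0,0,0,0.1208],[0,3.5,0,0,0,0.1208],[0,3.5,0,0,0,0.1208],[0,3.5,0,0,0,0.1208],[0,3.5,0,0,0,0.1208],[0,3.5,0,0,0,0.1208],[0,3.5,0,0,0,0.1208],[0,3.5,0,0,0,0.1208],[0,3.5,0,0,0,0.1208],[0,3.5,0,0,0,0.1208],[0,3.5,0,0,0,0.1208],[0,3.5,0,0,0,0.1208],[0,0,0,0,0,0],[0,0,0,0,0,0]]' 66; python3 -c "
from h import *
pose()"
```

```text
time: 24.2
tcp_pos: [0.4947, -0.079, 0.1127]
tcp_rot: [2.882, 1.569, 2.816]
contact_force: [-0.9, 0.1, 0.8]
gripper_width: 0.0657
t 24.2 p [494.7 -79.  112.7] jawyaw -3.82 tilt x [-0.002  0.001] F [-0.9  0.1  0.8] T [-0.1   0.07 -0.03] w 65.7 j [-0.15  0.38  0.26  2.04 -0.14  0.74  0.13]
```

```bash
python3 -m jog '[[1,0,-20,0,0,0.002],[1,0,-20,0,0,0.002],[1,0,-18,0,0,0],[0,0,-12,0,0,0],[0,0,-5,0,0,0],[0,0,0,0,0,0],[0,0,0,0,0,0]]' 66; python3 -c "
from h import *
pose()
im,d=grab_frame('scene')
u,v=[int(t) for t in w2px('scene',[.5,-.12,.03])]
cv2.imwrite(f'pics/scene10.png',cv2.resize(im[max(0,v-60):v+60,u-80:u+80],(800,600)))"
```

```text
time: 24.78
tcp_pos: [0.4982, -0.0793, 0.0387]
tcp_rot: [-2.791, 1.57, -2.852]
contact_force: [0.7, -1.2, 0.3]
gripper_width: 0.0659
t 24.78 p [498.2 -79.3  38.7] jawyaw -3.49 tilt x [-0.001 -0.   ] F [ 0.7 -1.2  0.3] T [-0.07  0.06  0.  ] w 65.9 j [-0.11  0.51  0.22  2.08 -0.19  0.58  0.18]
```

View pics/scene10.png

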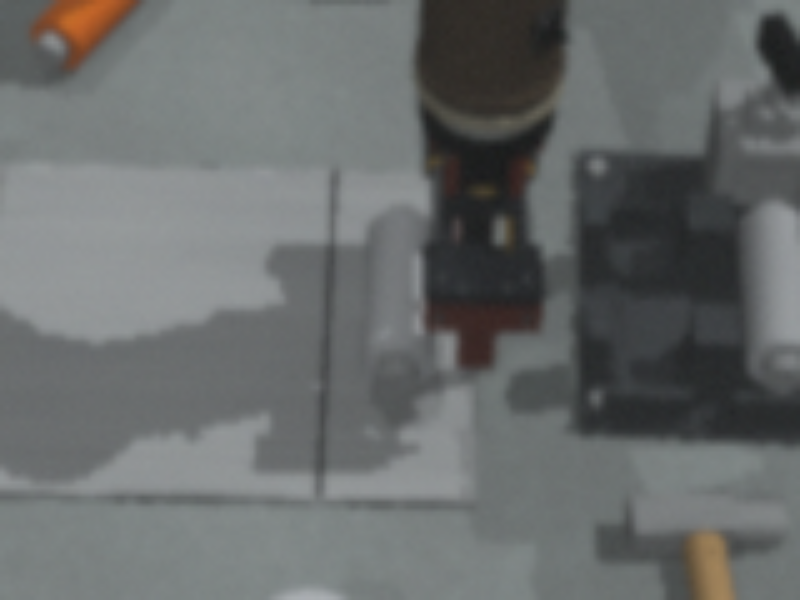

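```bash
python3 -m jog '[[-0.25,-4,0,0,0,0],[-0.25,-4,0,0,0,0],[-0.25,-4,0,0,0,0],[-0.25,-4,0,0,0,0],[-0.25,-4,0,0,0,0],[-0.25,-4,0,0,0,0],[-0.25,-4,0,0,0,0],[-0.25,-4,0,0,0,0],[-0.25,-4,0,0,0,0],[-0.25,-4,0,0,0,0],[-0.25,-4,0,0,0,0],[-0.25,-4,0,0,0,0]]' 66; python3 - <<'E'
from h import *
pose()
im,d=grab_frame('scene');P=cloud('scene',d);D=P[...,:2]-S;X=D@sx;Y=D@sy
m=(P[...,2]>.036)&(P[...,2]<.056)&(abs(X)<.08)&(Y>.02)&(Y<.28)&(im.min(2)>70)
q=np.c_[X[m],Y[m]]*1000;w,V=np.linalg.eigh(np.cov(q.T));print(m.sum(),q.mean(0),np.percentile(q,[2,98],axis=0).round(1),np.degrees(np.arctan2(V[1,1],V[0,1])))
u,v=[int(t) for t in w2px('scene',[.5,-.15,.03])]
cv2.imwrite(f'pics/scene11.png',cv2.resize(im[max(0,v-60):v+60,u-80:u+80],(800,600)))
E
```

```text
time: 25.83
tcp_pos: [0.4953, -0.1275, 0.0387]
tcp_rot: [-2.8, 1.571, -2.859]
contact_force: [0.3, 1.1, 0.2]
gripper_width: 0.0656
t 25.83 p [ 495.3 -127.5   38.7] jawyaw -3.38 tilt x [-0. -0.] F [0.3 1.1 0.2] T [ 0.1   0.08 -0.04] w 65.6 j [-0.01  0.52  0.22  2.06 -0.19  0.58  0.28]
217 [ 11.78357269 223.28014596] [[-55.  209.4]
 [ 64.6 245.4]] -175.51296479133748
```

View pics/scene11.png

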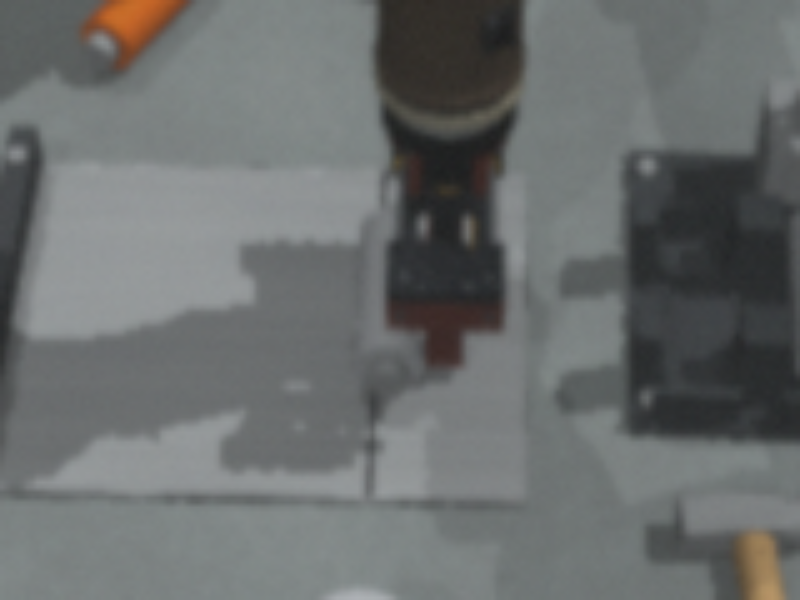

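```bash
python3 -m jog '[[-0.3,-4.5,0,0,0,0],[-0.3,-5,0,0,0,0],[-0.3,-5,0,0,0,0],[-0.3,-5,0,0,0,0],[-0.3,-5,0,0,0,0],[-0.3,-5,0,0,0,0],[-0.3,-5,0,0,0,0],[-0.3,-5,0,0,0,0],[-0.3,-5,0,0,0,0],[-0.3,-5,0,0,0,0],[-0.3,-5,0,0,0,0],[-0.3,-5,0,0,0,0],[-0.3,-5,0,0,0,0],[-0.3,-5,0,0,0,0],[-0.3,-5,0,0,0,0],[-0.3,-5,0,0,0,0],[-0.3,-5,0,0,0,0],[-0.3,-5,0,0,0,0],[-0.3,-5,0,0,0,0],[-0.3,-5,0,0,0,-0.002]]' 66; python3 - <<'E'
from h import *
pose()
im,d=grab_frame('scene');P=cloud('scene',d);D=P[...,:2]-S;X=D@sx;Y=D@sy
p=get_obs()['tcp_pos'];print('fork',(np.array(p[:2])-S)@sx,(np.array(p[:2])-S)@sy)
u,v=[int(t) for t in w2px('scene',[.5,-.26,.03])]
cv2.imwrite(f'pics/scene12.png',cv2.resize(im[max(0,v-60):v+60,u-80:u+80],(800,600)))
E
```

```text
time: 27.55
tcp_pos: [0.4893, -0.2271, 0.0388]
tcp_rot: [0.187, 1.571, 0.126]
contact_force: [1.3, 0.5, 0.7]
gripper_width: 0.0661
t 27.55 p [ 489.3 -227.1   38.8] jawyaw -3.49 tilt x [0. 0.] F [1.3 0.5 0.7] T [0.12 0.02 0.  ] w 66.1 j [ 0.18  0.55  0.21  1.99 -0.19  0.62  0.46]
fork 0.0004651491309054379 0.15863641911685655
```

View pics/scene12.png

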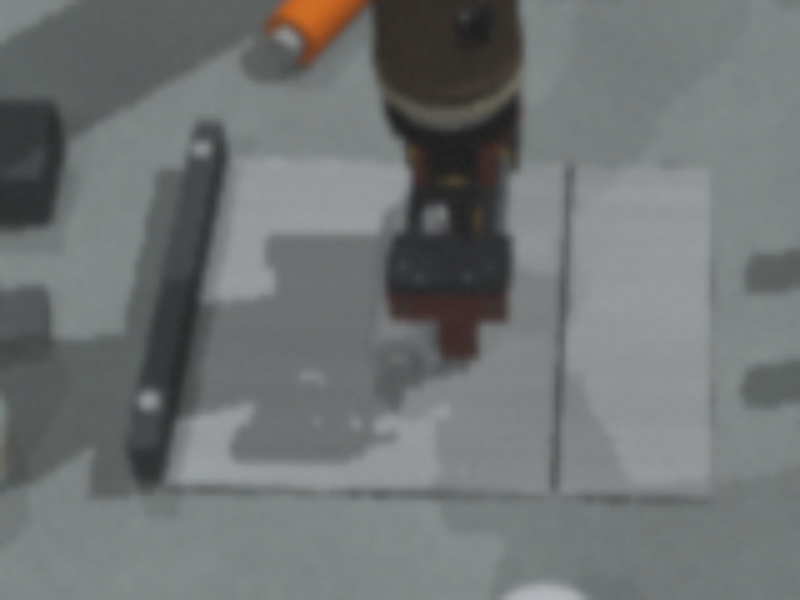

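```bash
python3 -m jog '[[-0.3,-5,0,0,0,0],[-0.3,-5,0,0,0,0],[-0.3,-5,0,0,0,0],[-0.3,-5,0,0,0,0],[-0.3,-5,0,0,0,0],[-0.3,-5,0,0,0,0],[-0.3,-5,0,0,0,0],[-0.3,-5,0,0,0,0],[-0.3,-5,0,0,0,0],[-0.3,-5,0,0,0,0],[-0.3,-5,0,0,0,0],[-0.3,-5,0,0,0,0],[-0.3,-5,0,0,0,0],[-0.3,-5,0,0,0,0],[-0.3,-5,0,0,0,0],[-0.3,-4,0,0,0,0],[-0.3,-3,0,0,0,0],[-0.3,-3,0,0,0,0],[-0.2,-3,0,0,0,0],[-0.2,-3,0,0,0,-0.002]]' 66; python3 -c "
from h import *
pose()
p=get_obs()['tcp_pos'];print('fork',(np.array(p[:2])-S)@sx,(np.array(p[:2])-S)@sy)"
```

```text
time: 29.27
tcp_pos: [0.4836, -0.3175, 0.0387]
tcp_rot: [1.661, 1.57, 1.598]
contact_force: [-0.2, 1.9, 0.6]
gripper_width: 0.0655
t 29.27 p [ 483.6 -317.5   38.7] jawyaw -3.59 tilt x [-0.  0.] F [-0.2  1.9  0.6] T [0.21 0.   0.06] w 65.5 j [ 0.34  0.6   0.21  1.9  -0.19  0.67  0.6 ]
fork 0.0005193510157645715 0.06929009158048606
```

```bash
python3 -m jog '[[-0.1,-2,0,0,0,0],[-0.1,-2,0,0,0,0],[-0.1,-2,0,0,0,0],[-0.1,-2,0,0,0,0],[-0.1,-2,0,0,0,0],[-0.1,-1.5,0,0,0,0],[-0.1,-1.5,0,0,0,0],[0,-1,0,0,0,0],[0,0,0,0,0,0]]' 66; python3 -c "
from h import *
pose()
p=get_obs()['tcp_pos'];print('fork',(np.array(p[:2])-S)@sx,(np.array(p[:2])-S)@sy)
im,d=grab_frame('scene')
u,v=[int(t) for t in w2px('scene',[.5,-.35,.03])]
cv2.imwrite(f'pics/scene13.png',cv2.resize(im[max(0,v-60):v+60,u-80:u+80],(800,600)))"
```

```text
time: 30.02
tcp_pos: [0.4827, -0.3319, 0.0388]
tcp_rot: [-1.217, 1.571, -1.28]
contact_force: [0.1, -1.0, -0.1]
gripper_width: 0.0661
t 30.02 p [ 482.7 -331.9   38.8] jawyaw -3.62 tilt x [ 0. -0.] F [ 0.1 -1.  -0.1] T [-0.05  0.06  0.  ] w 66.1 j [ 0.36  0.6   0.21  1.88 -0.19  0.68  0.62]
fork 0.0006073592607799599 0.054816605001977985
```

View pics/scene13.png

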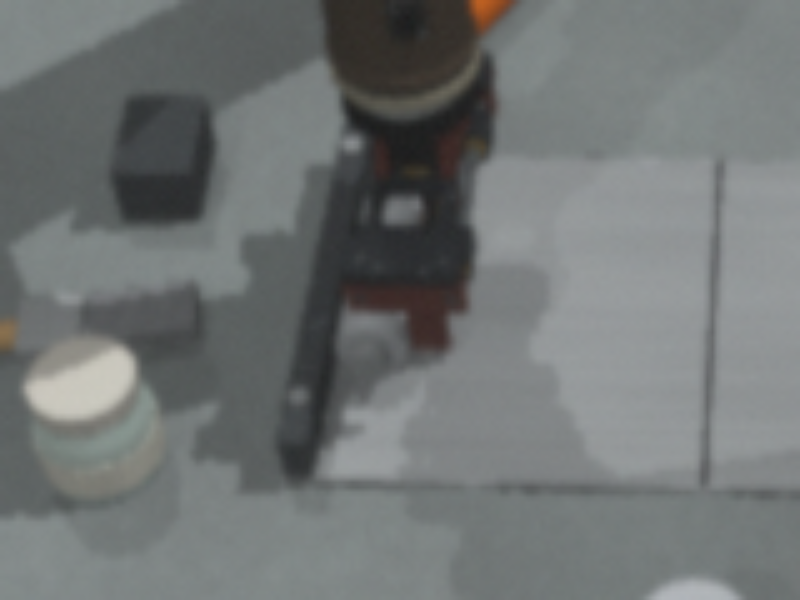

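Almost at the stop. I'll ease it in until there is contact force.

```bash
python3 -m jog '[[-0.1,-1,0,0,0,0],[0,-1,0,0,0,0],[0,-1,0,0,0,0],[0,0,0,0,0,0]]' 66; python3 -c "
from h import *
pose()"; python3 -m jog '[[-0.1,-1,0,0,0,0],[0,-0.5,0,0,0,0],[0,0,0,0,0,0],[0,0,0,0,0,0]]' 66; python3 -c "
from h import *
pose()"
```

```text
time: 30.4
tcp_pos: [0.4828, -0.3343, 0.0388]
tcp_rot: [1.576, 1.57, 1.514]
contact_force: [0.4, 1.6, 0.7]
gripper_width: 0.0662
t 30.4 p [ 482.8 -334.3   38.8] jawyaw -3.6 tilt x [0. 0.] F [0.4 1.6 0.7] T [0.3  0.03 0.01] w 66.2 j [ 0.37  0.61  0.21  1.87 -0.19  0.68  0.63]
time: 30.73
tcp_pos: [0.4828, -0.3345, 0.0387]
tcp_rot: [1.819, 1.569, 1.757]
contact_force: [-0.4, 6.9, 3.6]
gripper_width: 0.066
t 30.73 p [ 482.8 -334.5   38.7] jawyaw -3.56 tilt x [-0.     0.002] F [-0.4  6.9  3.6] T [ 1.17  0.09 -0.02] w 66.0 j [ 0.37  0.61  0.21  1.87 -0.19  0.68  0.63]
```

```bash
python3 -m jog '[[0,1,0,0,0,0],[0.1,1,0,0,0,0],[0.1,2,0,0,0,0],[0.2,3,0,0,0,0],[0.3,5,0,0,0,0],[0.6,10,0,0,0,0],[1,15,0,0,0,0],[0,10,15,0,0,0],[0,10,25,0,0,0],[0,10,25,0,0,0],[0,10,25,0,0,0],[0,20,0,0,0,0],[0,20,0,0,0,0],[0,20,0,0,0,0],[0,0,0,0,0,0],[0,0,0,0,0,0]]' 66; cat > chk.py <<'E'
from h import *
import sys
n=sys.argv[1]
pose()
for c in ('scene','top'):
    im,d=grab_frame(c);P=cloud(c,d);D=P[...,:2]-S;X=D@sx;Y=D@sy
    for lo,hi in((.003,.045),(.045,.09),(.2,.3)):
        m=(P[...,2]>.036)&(P[...,2]<.056)&(abs(X)<.075)&(Y>lo)&(Y<hi)&(im.min(2)>70)
        if m.sum()>30:
            q=np.c_[X[m],Y[m]]*1000;w,V=np.linalg.eigh(np.cov(q.T));print(c,lo,m.sum(),q.mean(0).round(1),np.percentile(q,[2,98],axis=0).round(1).tolist(),round(np.degrees(np.arctan2(V[1,1],V[0,1])),1))
    D=P[...,:2]-O; X=D@ex;Y=D@ey
    for yc in(-.076,0,.076):
        m=(abs(Y-yc)<.026)&(abs(X)<.075)&(P[...,2]>.048)&(P[...,2]<.064)
        q=np.c_[X[m],Y[m]]*1000; print(c,'cav',yc,m.sum(),q.mean(0).round(1) if m.sum() else '',np.percentile(q[:,0],[2,98]).round(1) if m.sum() else '')
    cv2.imwrite(f'pics/{c}{n}.png',cv2.resize(im[100:350,50:450] if c=='scene' else im[100:300,60:380],(800,500)))
E
python3 chk.py 14
```

```text
time: 32.07
tcp_pos: [0.4851, -0.1973, 0.1289]
tcp_rot: [1.08, 1.57, 1.02]
contact_force: [0.7, -0.0, 0.1]
gripper_width: 0.0661
t 32.07 p [ 485.1 -197.3  128.9] jawyaw -3.44 tilt x [0. 0.] F [ 0.7 -0.   0.1] T [-0.07  0.09 -0.03] w 66.1 j [ 0.1   0.38  0.24  1.98 -0.13  0.79  0.36]
scene 0.003 362 [ 4.9 22.7] [[-54.1, 4.2], [56.1, 38.9]] 179.4
scene cav -0.076 33 [ -0.5 -78.3] [-55.7  59.8]
scene cav 0 318 [3.2 2.2] [-53.2  57. ]
scene cav 0.076 42 [-1.8 80.6] [-58.2  59.3]
top 0.003 307 [-4.1 21.5] [[-65.3, 3.8], [55.0, 38.2]] -179.6
top cav -0.076 25 [ -5.  -62.2] [-59.9  52.8]
top cav 0 278 [-3.2  1.1] [-61.6  51.6]
top cav 0.076 29 [-2.1 94.6] [-60.3  56.8]
```

View pics/scene14.png

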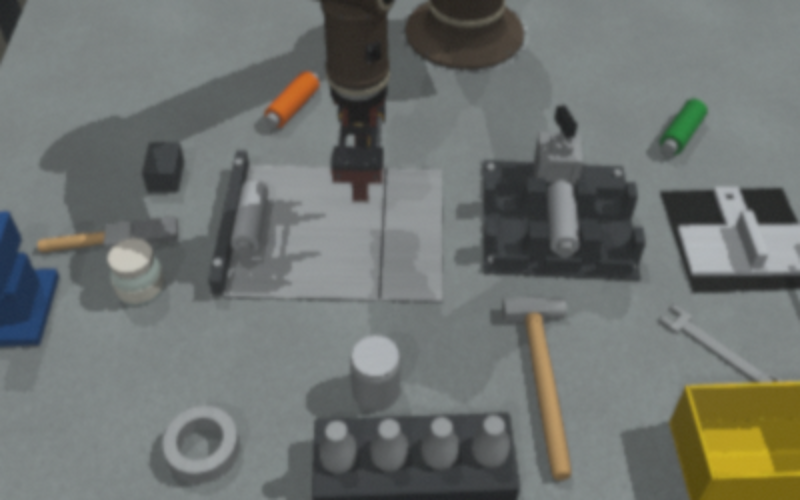

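Roller a is against the stop (face distance 22 mm, angle under 1°), and b is still in its cavity at (563,215). Going for b.

```bash
python3 -m jog '[[1.4,21.1,4,0,0,-0.115],[1.4,21.1,4,0,0,-0.115],[1.4,21.1,4,0,0,-0.115],[1.4,21.1,4,0,0,-0.115],[1.4,21.1,4,0,0,-0.115],[1.4,21.1,4,0,0,-0.115],[1.4,21.1,4,0,0,-0.115],[1.4,21.1,4,0,0,-0.115],[1.4,21.1,4,0,0,-0.115],[1.4,21.1,0,0,0,-0.115],[1.4,21.1,0,0,0,-0.115],[1.4,21.1,0,0,0,-0.115],[1.4,21.1,0,0,0,-0.115],[1.4,21.1,0,0,0,-0.115],[0,0,0,0,0,0],[0,0,0,0,0,0]]' 64; python3 chk.py 15
```

```text
time: 33.5
tcp_pos: [0.5047, 0.0965, 0.1645]
tcp_rot: [0.007, 1.57, -1.663]
contact_force: [-0.2, -0.5, 0.8]
gripper_width: 0.0639
t 33.5 p [504.7  96.5 164.5] jawyaw -95.71 tilt x [-0.    -0.001] F [-0.2 -0.5  0.8] T [-0.04  0.11  0.03] w 63.9 j [-0.7   0.34  0.52  1.98 -0.22  0.87 -1.74]
scene 0.003 358 [ 4.4 22.7] [[-54.2, 4.7], [59.1, 38.7]] 179.8
scene cav -0.076 34 [  1.7 -79. ] [-54.6  62.3]
scene cav 0 320 [4.3 1.6] [-54.   58.1]
scene cav 0.076 40 [ 1.  79.6] [-57.8  60.7]
top 0.003 301 [-4.6 20.9] [[-65.6, 3.7], [55.3, 37.5]] 179.6
top cav -0.076 14 [-36.1 -73.2] [-60.8  33.1]
top cav 0 128 [-28.6  -2.1] [-58.3  31.5]
top cav 0.076 0
```

View pics/scene15.png

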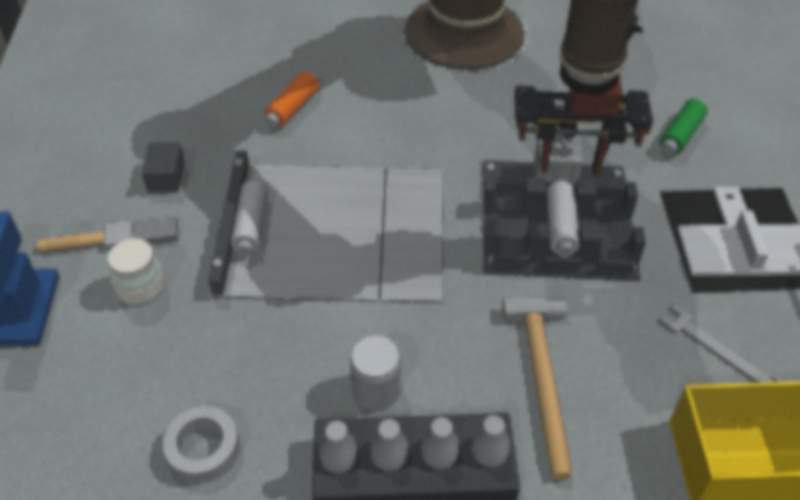

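```bash
python3 -m jog '[[0,0.7,-20,0,0,0],[0,0.7,-25,0,0,0],[0,0,-25,0,0,0],[0,0,-14,0,0,0],[0,0,-9,0,0,0],[0,0,0,0,0,0],[0,0,0,0,0,0]]' 64; python3 -c "
from h import *
pose()"
```

```text
time: 34.18
tcp_pos: [0.5048, 0.0966, 0.072]
tcp_rot: [-0.209, 1.57, -1.883]
contact_force: [-0.1, 0.8, 0.9]
gripper_width: 0.0639
t 34.18 p [504.8  96.6  72. ] jawyaw -95.92 tilt x [-0. -0.] F [-0.1  0.8  0.9] T [-0.    0.11  0.01] w 63.9 j [-0.63  0.49  0.45  2.05 -0.33  0.67 -1.64]
```

```bash
python3 -m jog '[[0,2,-10,0,0,0.003],[0,0,-10,0,0,0.003],[0,0,-10,0,0,0],[0,0,0,0,0,0],[0,0,0,0,0,0]]' 64; python3 -c "
from h import *
pose()"; python3 -m jog '[[0,0,0,0,0,0],[0,0,0,0,0,0],[0,0,0,0,0,0],[0,0,0,0,0,0],[0,0,0,0,0,0],[0,0,0,0,0,0]]' 30; python3 -c "
from h import *
pose()"
```

```text
time: 34.6
tcp_pos: [0.504, 0.0995, 0.0411]
tcp_rot: [-1.092, 1.569, -2.759]
contact_force: [-0.3, -0.1, 0.4]
gripper_width: 0.064
t 34.6 p [504.   99.5  41.1] jawyaw -95.51 tilt x [-0.001 -0.001] F [-0.3 -0.1  0.4] T [-0.04  0.11 -0.  ] w 64.0 j [-0.61  0.54  0.41  2.06 -0.36  0.61 -1.61]
time: 35.1
tcp_pos: [0.5049, 0.1, 0.0421]
tcp_rot: [2.22, 1.57, 0.553]
contact_force: [0.1, 1.5, 2.3]
gripper_width: 0.0418
t 35.1 p [504.9 100.   42.1] jawyaw -95.5 tilt x [0.001 0.   ] F [0.1 1.5 2.3] T [0.28 0.15 0.02] w 41.8 j [-0.61  0.54  0.41  2.06 -0.36  0.61 -1.61]
```

```bash
python3 -m jog '[[0,0,5,0,0,0],[0,0,10,0,0,0],[0,0,15,0,0,0],[0,0,15,0,0,0],[0,0,12,0,0,0],[0,0,8,0,0,0],[0,0,0,0,0,0],[0,0,0,0,0,0]]' 30; python3 -c "
from h import *
pose()"
```

```text
time: 35.77
tcp_pos: [0.5044, 0.0998, 0.107]
tcp_rot: [2.322, 1.57, 0.656]
contact_force: [0.5, -0.1, -5.1]
gripper_width: 0.0415
t 35.77 p [504.4  99.8 107. ] jawyaw -95.5 tilt x [0. 0.] F [ 0.5 -0.1 -5.1] T [0.03 0.16 0.03] w 41.5 j [-0.67  0.43  0.48  2.03 -0.29  0.75 -1.68]
```

```bash
python3 -m jog '[[-0.7,-12,0,0,0,0.0028],[-0.75,-19.5,0,0,0,0.0028],[-0.75,-19.5,0,0,0,0.0028],[-0.75,-19.5,0,0,0,0.0028],[-0.75,-19.5,0,0,0,0.0028],[-0.75,-19.5,0,0,0,0.0028],[-0.75,-19.5,0,0,0,0.0028],[-0.75,-19.5,0,0,0,0.0028],[-0.75,-19.5,0,0,0,0.0028],[-0.75,-19.5,0,0,0,0.0028],[-0.75,-19.5,0,0,0,0.0028],[-0.7,-17,0,0,0,0.0028],[0,0,0,0,0,0],[0,0,0,0,0,0]]' 30; python3 chk.py 16
```

```text
time: 36.93
tcp_pos: [0.4945, -0.1261, 0.106]
tcp_rot: [-1.226, 1.569, -2.863]
contact_force: [-0.1, 0.4, -4.3]
gripper_width: 0.0416
t 36.93 p [ 494.5 -126.1  106. ] jawyaw -93.76 tilt x [-0.002 -0.   ] F [-0.1  0.4 -4.3] T [ 0.07  0.11 -0.03] w 41.6 j [-0.24  0.43  0.5   2.04 -0.3   0.75 -1.2 ]
scene 0.003 359 [ 5.1 22.6] [[-53.5, 4.5], [61.4, 39.0]] 179.8
scene cav -0.076 37 [  5.4 -76.7] [-56.9  61.6]
scene cav 0 34 [2.1 3.3] [-57.9  62. ]
scene cav 0.076 38 [ 7.2 79.9] [-58.6  60.9]
top 0.003 305 [-4.1 20.7] [[-66.0, 3.9], [55.8, 36.5]] 179.8
top cav -0.076 25 [ -0.8 -58.2] [-59.9  52.9]
top cav 0 27 [-3.8 14.7] [-61.1  57.1]
top cav 0.076 26 [-4.5 96. ] [-60.3  56.9]
```

View pics/scene16.png

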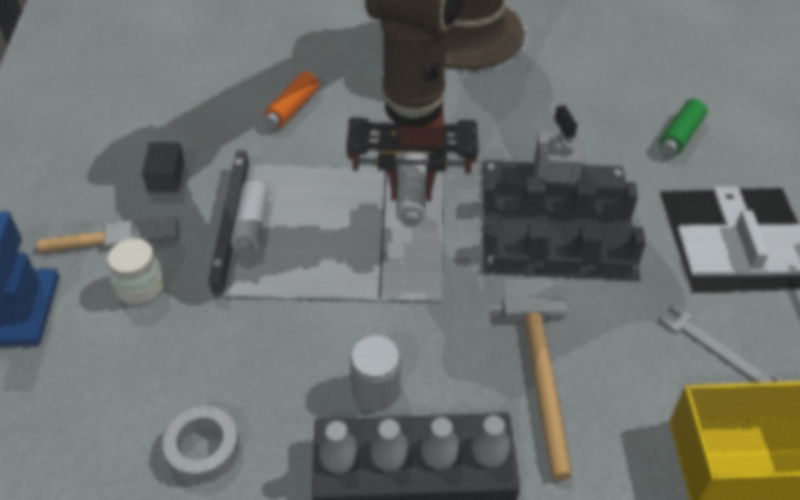

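Roller b is held level at (411,190), behind the line at x≈385. All three cavities are now empty. Lowering.

```bash
python3 -m jog '[[0.5,0.5,-15,0,0,0],[0,0,-20,0,0,0],[0,0,-15,0,0,0],[0,0,-10,0,0,0],[0,0,-6,0,0,0],[0,0,-3,0,0,0],[0,0,0,0,0,0],[0,0,0,0,0,0]]' 30; python3 -c "
from h import *
pose()"
```

```text
time: 37.7
tcp_pos: [0.4965, -0.1238, 0.0382]
tcp_rot: [1.449, 1.57, -0.184]
contact_force: [-0.0, 0.0, -4.0]
gripper_width: 0.0415
t 37.7 p [ 496.5 -123.8   38.2] jawyaw -93.58 tilt x [ 0.001 -0.   ] F [-0.  0. -4.] T [-0.03  0.12  0.01] w 41.5 j [-0.18  0.54  0.42  2.07 -0.38  0.6  -1.12]
```

```bash
python3 -m jog '[[0,0,-1.5,0,0,0],[0,0,-1.2,0,0,0],[0,0,0,0,0,0],[0,0,0,0,0,0]]'; python3 -c "
from h import *
pose()"
```

```text
time: 38.03
tcp_pos: [0.4962, -0.1238, 0.0353]
tcp_rot: [1.636, 1.57, 0.002]
contact_force: [0.1, -0.7, -4.5]
gripper_width: 0.0418
t 38.03 p [ 496.2 -123.8   35.3] jawyaw -93.59 tilt x [0. 0.] F [ 0.1 -0.7 -4.5] T [-0.01  0.15  0.07] w 41.8 j [-0.17  0.55  0.42  2.07 -0.39  0.6  -1.12]
```

```bash
python3 -m jog '[[0,0,-0.8,0,0,0],[0,0,-0.6,0,0,0],[0,0,0,0,0,0],[0,0,0,0,0,0]]'; python3 -c "
from h import *
pose()"
```

```text
time: 38.37
tcp_pos: [0.4963, -0.1238, 0.0341]
tcp_rot: [2.054, 1.57, 0.42]
contact_force: [-1.3, 0.3, 4.5]
gripper_width: 0.0414
t 38.37 p [ 496.3 -123.8   34.1] jawyaw -93.59 tilt x [0.001 0.   ] F [-1.3  0.3  4.5] T [0.18 0.61 0.05] w 41.4 j [-0.17  0.55  0.42  2.07 -0.39  0.59 -1.12]
```

On the plate. Release, rise, then turn.

```bash
python3 -m jog '[[0,0,0,0,0,0],[0,0,0,0,0,0],[0,0,0,0,0,0],[0,0,0,0,0,0],[0,0,15,0,0,0],[0,0,20,0,0,0],[0,0,25,0,0,0],[0,0,20,0,0,0],[0,0,0,0,0,0]]' 60; python3 chk.py 17; python3 -m jog '[[0,3.5,0,0,0,0.1208],[0,3.5,0,0,0,0.1208],[0,3.5,0,0,0,0.1208],[0,3.5,0,0,0,0.1208],[0,3.5,0,0,0,0.1208],[0,3.5,0,0,0,0.1208],[0,3.5,0,0,0,0.1208],[0,3.5,0,0,0,0.1208],[0,3.5,0,0,0,0.1208],[0,3.5,0,0,0,0.1208],[0,3.5,0,0,0,0.1208],[0,3.5,0,0,0,0.1208],[0,3.5,0,0,0,0.1208],[0,0,0,0,0,0],[0,0,0,0,0,0]]' 66; python3 -c "
from h import *
pose()"
```

```text
time: 39.12
tcp_pos: [0.4981, -0.1245, 0.117]
tcp_rot: [1.545, 1.565, -0.089]
contact_force: [0.6, -1.1, 0.2]
gripper_width: 0.0601
t 39.12 p [ 498.1 -124.5  117. ] jawyaw -93.61 tilt x [ 0.005 -0.   ] F [ 0.6 -1.1  0.2] T [-0.02  0.14 -0.03] w 60.1 j [-0.25  0.41  0.51  2.03 -0.29  0.76 -1.2 ]
scene 0.003 360 [ 5.1 22.4] [[-53.3, 4.2], [58.0, 38.8]] 179.5
scene 0.2 362 [  6.2 263.7] [[-52.8, 246.3], [63.3, 282.1]] -179.8
scene cav -0.076 36 [  1.9 -77.4] [-57.1  60.8]
scene cav 0 34 [-3.1  1.7] [-57.3  61.4]
scene cav 0.076 34 [ 0.8 83.2] [-58.8  59.2]
top 0.003 305 [-4.1 21.3] [[-65.9, 4.5], [55.9, 37.8]] -179.5
top cav -0.076 24 [ -2.9 -58.4] [-60.   53.4]
top cav 0 24 [-13.   17.8] [-61.1  53.9]
top cav 0.076 25 [-3.9 91.5] [-58.8  56.7]
time: 40.47
tcp_pos: [0.4955, -0.0782, 0.1126]
tcp_rot: [2.86, 1.569, 2.793]
contact_force: [-0.1, -0.3, 0.2]
gripper_width: 0.066
t 40.47 p [495.5 -78.2 112.6] jawyaw -3.81 tilt x [-0.002  0.001] F [-0.1 -0.3  0.2] T [-0.13  0.07 -0.03] w 66.0 j [-0.03  0.37  0.11  2.03 -0.06  0.74  0.05]
```

```bash
python3 -m jog '[[1,0,-20,0,0,0.002],[1,0,-20,0,0,0.002],[0,0,-18,0,0,0],[0,0,-12,0,0,0],[0,0,-5,0,0,0],[0,0,0,0,0,0],[0,0,0,0,0,0]]' 66; python3 chk.py 18; python3 -m jog '[[-0.25,-4,0,0,0,0],[-0.25,-4,0,0,0,0],[-0.25,-4,0,0,0,0],[-0.25,-4,0,0,0,0],[-0.25,-4,0,0,0,0],[-0.25,-4,0,0,0,0],[-0.25,-4,0,0,0,0],[-0.25,-4,0,0,0,0],[-0.25,-4,0,0,0,0],[-0.25,-4,0,0,0,0],[-0.25,-4,0,0,0,0],[-0.25,-4,0,0,0,0]]'; python3 chk.py 19
```

```text
time: 41.05
tcp_pos: [0.498, -0.0785, 0.0386]
tcp_rot: [-2.851, 1.57, -2.912]
contact_force: [0.1, 0.4, 0.4]
gripper_width: 0.0663
t 41.05 p [498.  -78.5  38.6] jawyaw -3.49 tilt x [-0.001 -0.   ] F [0.1 0.4 0.4] T [-0.06  0.05  0.02] w 66.3 j [-0.01  0.5   0.09  2.07 -0.08  0.57  0.07]
scene 0.003 365 [ 5.4 22.5] [[-53.3, 4.3], [58.7, 39.4]] 179.9
scene 0.2 341 [  7.5 262.4] [[-52.5, 246.0], [63.4, 279.0]] -179.3
scene cav -0.076 39 [  5.9 -76.7] [-57.   63.2]
scene cav 0 34 [5.  1.6] [-56.9  61.7]
scene cav 0.076 36 [ 2.2 80.2] [-59.  61.]
top 0.003 308 [-4.1 21.4] [[-62.1, 3.6], [51.4, 38.2]] 179.6
top 0.2 124 [-25.3 254.1] [[-67.9, 243.2], [37.4, 266.9]] 172.4
top cav -0.076 20 [ -7.5 -51.8] [-61.9  53. ]
top cav 0 25 [-4.6 15.8] [-59.5  53.9]
top cav 0.076 27 [-3.7 92.2] [-60.5  56.4]
time: 42.15
tcp_pos: [0.4951, -0.1267, 0.0386]
tcp_rot: [2.521, 1.571, 2.462]
contact_force: [-0.2, 0.8, 0.8]
gripper_width: 0.0661
t 42.15 p [ 495.1 -126.7   38.6] jawyaw -3.38 tilt x [-0.  0.] F [-0.2  0.8  0.8] T [ 0.09  0.09 -0.03] w 66.1 j [ 0.09  0.51  0.09  2.06 -0.08  0.58  0.17]
scene 0.003 365 [ 6.1 22.4] [[-52.7, 4.5], [60.1, 38.6]] 179.8
scene 0.2 214 [ 14.7 224.4] [[-50.4, 210.6], [67.2, 247.0]] -174.6
scene cav -0.076 36 [  4.6 -77.4] [-57.9  63.2]
scene cav 0 39 [3.7 4.6] [-55.8  62.3]
scene cav 0.076 42 [ 8.7 80.7] [-59.6  62.9]
top 0.003 304 [-4.2 21.1] [[-62.0, 4.5], [55.5, 37.6]] 179.9
top cav -0.076 24 [ -5.9 -60.4] [-59.6  51.7]
top cav 0 25 [ 5. 16.] [-59.3  53.9]
top cav 0.076 28 [ 1.8 92.4] [-60.4  56.4]
```

View pics/scene19.png

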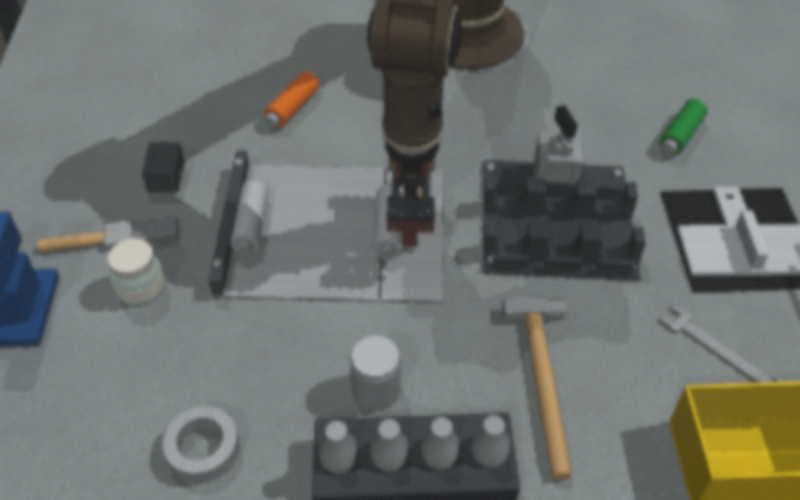

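```bash
python3 -m jog '[[-0.3,-4.5,0,0,0,0],[-0.3,-5,0,0,0,0],[-0.3,-5,0,0,0,0],[-0.3,-5,0,0,0,0],[-0.3,-5,0,0,0,0],[-0.3,-5,0,0,0,0],[-0.3,-5,0,0,0,0],[-0.3,-5,0,0,0,0],[-0.3,-5,0,0,0,0],[-0.3,-5,0,0,0,0],[-0.3,-5,0,0,0,0],[-0.3,-5,0,0,0,0],[-0.3,-5,0,0,0,0],[-0.3,-5,0,0,0,0],[-0.3,-5,0,0,0,0],[-0.3,-5,0,0,0,0],[-0.3,-5,0,0,0,0],[-0.3,-5,0,0,0,0],[-0.3,-5,0,0,0,0],[-0.3,-5,0,0,0,-0.002]]'; python3 -m jog '[[-0.3,-5,0,0,0,0],[-0.3,-5,0,0,0,0],[-0.3,-5,0,0,0,0],[-0.3,-4,0,0,0,0],[-0.3,-4,0,0,0,0],[-0.3,-4,0,0,0,0],[-0.2,-3,0,0,0,0],[-0.2,-3,0,0,0,0],[-0.2,-3,0,0,0,0],[-0.2,-3,0,0,0,0],[-0.2,-3,0,0,0,0],[-0.2,-3,0,0,0,0],[-0.2,-3,0,0,0,-0.002]]';  python3 -c "
from h import *
pose()
p=get_obs()['tcp_pos'];print('fork',(np.array(p[:2])-S)@sx,(np.array(p[:2])-S)@sy)
im,d=grab_frame('scene')
u,v=[int(t) for t in w2px('scene',[.5,-.32,.03])]
cv2.imwrite(f'pics/scene20.png',cv2.resize(im[max(0,v-60):v+60,u-80:u+80],(800,600)))"
```

```text
time: 43.92
tcp_pos: [0.4891, -0.2263, 0.0386]
tcp_rot: [2.25, 1.571, 2.189]
contact_force: [0.2, 1.6, 0.1]
gripper_width: 0.0662
time: 45.0
tcp_pos: [0.4859, -0.2741, 0.0387]
tcp_rot: [0.186, 1.571, 0.123]
contact_force: [-0.2, 0.5, 1.0]
gripper_width: 0.0658
t 45.0 p [ 485.9 -274.1   38.7] jawyaw -3.61 tilt x [0. 0.] F [-0.2  0.5  1. ] T [ 0.06 -0.   -0.01] w 65.8 j [ 0.36  0.56  0.09  1.94 -0.08  0.64  0.43]
fork 0.00012257866154586654 0.11277860907322365
```

View pics/scene20.png

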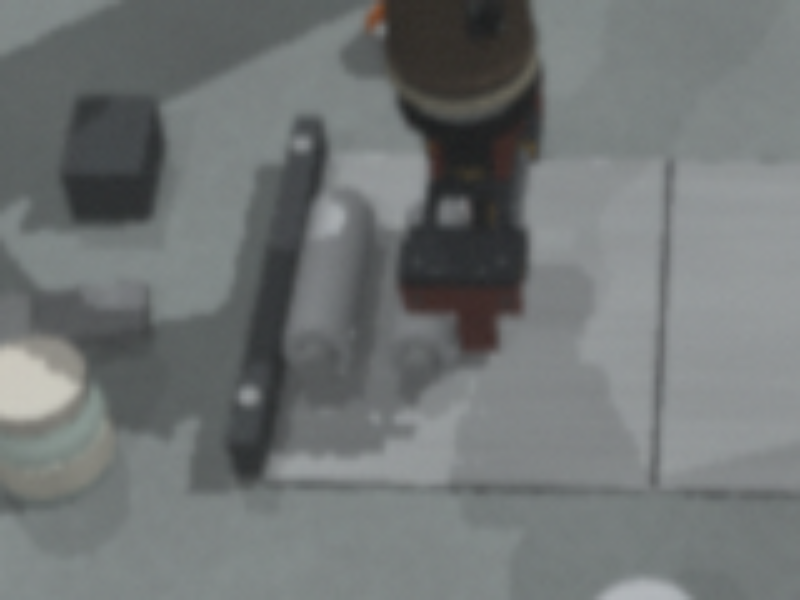

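Roller b at (420,350) is ahead of the fingers, with about 19 mm to go to a at (330,290).

```bash
python3 -m jog '[[-0.1,-2,0,0,0,0],[-0.1,-2,0,0,0,0],[-0.1,-2,0,0,0,0],[-0.1,-2,0,0,0,0],[-0.1,-2,0,0,0,0],[-0.1,-2,0,0,0,0],[-0.1,-1.5,0,0,0,0],[-0.1,-1,0,0,0,0],[-0.1,-1,0,0,0,0],[0,-1,0,0,0,0],[0,-1,0,0,0,0],[0,0,0,0,0,0]]'; python3 -m jog '[[-0.1,-1,0,0,0,0],[0,-0.7,0,0,0,0],[0,0,0,0,0,0],[0,0,0,0,0,0]]';  python3 -c "
from h import *
pose()
p=get_obs()['tcp_pos'];print('fork',(np.array(p[:2])-S)@sx,(np.array(p[:2])-S)@sy)"
```

```text
time: 46.05
tcp_pos: [0.485, -0.2915, 0.0386]
tcp_rot: [-1.257, 1.571, -1.321]
contact_force: [0.0, -0.2, -0.2]
gripper_width: 0.0663
time: 46.38
tcp_pos: [0.485, -0.2924, 0.0387]
tcp_rot: [1.733, 1.57, 1.67]
contact_force: [-0.7, 3.5, 2.5]
gripper_width: 0.0659
t 46.38 p [ 485.  -292.4   38.7] jawyaw -3.57 tilt x [-0.     0.001] F [-0.7  3.5  2.5] T [0.64 0.09 0.11] w 65.9 j [ 0.39  0.57  0.09  1.92 -0.08  0.65  0.47]
fork 0.0003876435044055043 0.09441886700798025
```

```bash
python3 -m jog '[[0,-0.8,0,0,0,0],[0,0,0,0,0,0],[0,0,0,0,0,0]]';  python3 -m jog '[[0,1,0,0,0,0],[0.1,1,0,0,0,0],[0.1,2,0,0,0,0],[0.2,3,0,0,0,0],[0.3,5,0,0,0,0],[0.6,10,0,0,0,0],[1,15,0,0,0,0],[0,10,15,0,0,0],[0,10,25,0,0,0],[0,10,25,0,0,0],[0,10,25,0,0,0],[0,20,0,0,0,0],[0,20,0,0,0,0],[0,0,0,0,0,0],[0,0,0,0,0,0]]'; python3 chk.py 21
```

```text
time: 46.63
tcp_pos: [0.485, -0.2925, 0.0387]
tcp_rot: [1.864, 1.569, 1.802]
contact_force: [-1.1, 6.0, 4.3]
gripper_width: 0.0662
time: 47.88
tcp_pos: [0.4874, -0.1751, 0.1288]
tcp_rot: [0.881, 1.57, 0.821]
contact_force: [0.3, -0.3, 0.8]
gripper_width: 0.0659
t 47.88 p [ 487.4 -175.1  128.8] jawyaw -3.44 tilt x [0. 0.] F [ 0.3 -0.3  0.8] T [-0.08  0.08 -0.03] w 65.9 j [ 0.18  0.37  0.09  1.98 -0.05  0.79  0.24]
scene 0.003 362 [ 5.1 22.6] [[-53.0, 4.6], [61.0, 38.6]] 179.5
scene 0.045 355 [ 7.3 64.1] [[-51.2, 46.3], [61.6, 80.2]] -179.8
scene cav -0.076 36 [  3.9 -76. ] [-55.   59.8]
scene cav 0 33 [-3.4  4.1] [-61.3  59.4]
scene cav 0.076 37 [ 3.1 80.5] [-56.4  61.8]
top 0.003 313 [-5.2 22.6] [[-66.2, 4.9], [55.8, 44.0]] 179.9
top 0.045 299 [-1.8 62.9] [[-60.7, 46.2], [57.1, 79.1]] -179.6
top cav -0.076 24 [ -9.5 -62.3] [-60.1  53. ]
top cav 0 24 [-6.  17.6] [-59.4  53.9]
top cav 0.076 28 [-5.8 94.4] [-60.5  56.4]
```

View pics/scene21.png

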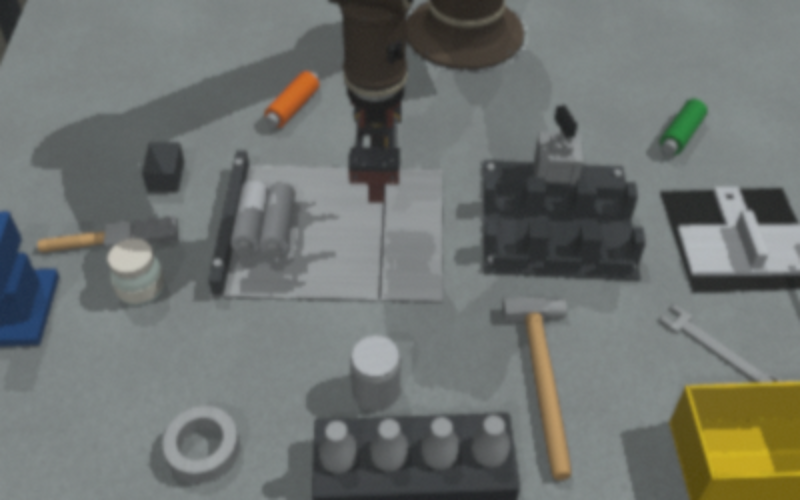

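View pics/top21.png

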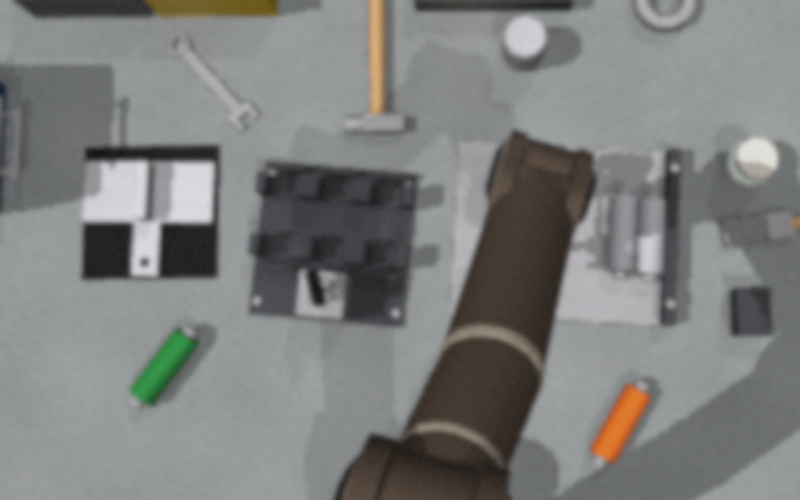

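Both rollers lie side by side at the stop, the keeper is on the mat, and the knob is twisted. I'll back off, check the plunger height, and make sure nothing drifts.

```bash
python3 -m jog '[[0,20,20,0,0,0],[0,20,20,0,0,0],[0,20,20,0,0,0],[-5,10,0,0,0,0],[0,0,0,0,0,0],[0,0,0,0,0,0],[0,0,0,0,0,0],[0,0,0,0,0,0],[0,0,0,0,0,0],[0,0,0,0,0,0],[0,0,0,0,0,0],[0,0,0,0,0,0]]'; python3 chk.py 22; python3 - <<'E'
from h import *
for c in ('scene','top'):
    im,d=grab_frame(c);P=cloud(c,d);D=P[...,:2]-O;X=D@ex;Y=D@ey
    m=(P[...,2]>.138)&(P[...,2]<.16)&(abs(X+.105)<.045)&(abs(Y)<.045)
    q=np.c_[X[m],Y[m]]*1000
    if m.sum()>10: w,V=np.linalg.eigh(np.cov(q.T));print(c,'knob top z',np.median(P[m][:,2]).round(4),q.mean(0).round(1),np.degrees(np.arctan2(V[1,1],V[0,1])).round(1))
    m=(P[...,2]>.007)&(P[...,2]<.02)&(abs(P[...,0]-.53)<.12)&(abs(P[...,1]-.376)<.12)
    print('keeper',cv2.minAreaRect((P[m][:,:2]*1000).astype(np.float32)),np.percentile(P[m][:,2],[5,50,95]).round(4))
E
```

```text
time: 48.98
tcp_pos: [0.4822, -0.107, 0.1884]
tcp_rot: [-3.005, 1.57, -3.069]
contact_force: [-0.0, -0.3, 0.3]
gripper_width: 0.0662
t 48.98 p [ 482.2 -107.   188.4] jawyaw -3.63 tilt x [-0. -0.] F [-0.  -0.3  0.3] T [-0.05  0.06  0.02] w 66.2 j [ 0.06  0.25  0.08  1.98 -0.02  0.91  0.08]
scene 0.003 360 [ 5.3 22.7] [[-54.5, 4.7], [61.4, 39.0]] 179.0
scene 0.045 356 [ 6.2 64.3] [[-53.9, 46.6], [60.7, 81.1]] 179.6
scene cav -0.076 38 [  3. -76.] [-54.9  60. ]
scene cav 0 37 [0.8 4.9] [-57.2  60.3]
scene cav 0.076 37 [ 1.7 82.1] [-58.4  61.8]
top 0.003 319 [-3.6 22. ] [[-65.5, 3.8], [54.7, 43.6]] -179.2
top 0.045 293 [-3.2 62.8] [[-60.9, 46.2], [57.1, 79.3]] 179.7
top cav -0.076 23 [ -4.7 -60.7] [-59.6  53.2]
top cav 0 28 [-6.  13.1] [-59.5  53.6]
top cav 0.076 26 [-6. 96.] [-60.3  56.5]
scene knob top z 0.1457 [-100.    -0.3] -158.5
keeper ((527.54736328125, 373.4306335449219), (197.7806854248047, 196.27894592285156), 88.87659454345703) [0.0077 0.0109 0.0147]
top knob top z 0.1472 [-106.5   -1.7] -160.2
keeper ((533.3696899414062, 373.4150695800781), (224.3057861328125, 232.13690185546875), 1.0119823217391968) [0.0073 0.011  0.0168]
```

```bash
python3 -c "
from rig import *
print(close_job())"
```

```text
the job is handed in; nothing more can be done
None
```

The job is done and handed in at about 49 s of the 210 s allowed.

- **Plunger:** I pulled it up about 16 mm, twisted it about 1.2 rad clockwise and let it settle. Last check: grip top at about 147 mm, so it is lifted about 11–12 mm, with the bar turned about 70°. It is latched open.
- **Keeper:** I slid it 62 mm out of the bracket, carried it over and laid it on the mat. It lies flat, with its top at about 11 mm above the bench.
- **Rollers:** Only `roller_a` and `roller_b` were present; the outer cavity was empty. I set each one down crosswise at about 263 mm from the stop, behind the line. I then rolled it along the plate with both open fingers behind it, until I felt contact.
- **Final roller positions:** `roller_a` is about 22 mm from the stop face and `roller_b` about 63.5 mm (21 and 63 mm would be exact contact). Both are within 1° of parallel.

No roller was knocked aside and the grip did not slacken at any point that I saw. The two cameras' readings of the rollers differ by up to about 10 mm along their axis. That comes from each camera seeing a different part of the curved surface, and does not affect how they sit against the stop. My depth-based outline of the keeper was spoiled by mat and bench noise, so its position rests on the pictures and the earlier network readings. The bystanders I could see looked unmoved in the last pictures.

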